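# Knife-edge balance sort of lozenge tiles

### The arm

A 6-joint arm with a two-finger parallel gripper is mounted at the origin on the work surface. World frame = base frame: x ahead of the robot, y to its left, z up, the work surface at z = 0. Lengths are in m, angles in rad, forces in N, time in s.
With the tool pointing down it reaches from about 0.325 to 0.875 m from the base axis. Payload 4.4 kg.
Tool frame: the origin (TCP) lies midway between the tips of the shut fingers; the grasp point (between the pads) lies 19 mm behind it; z points along the fingers, y is the line along which they close (so a half turn about z gives the same grasp; the last joint's range is limited). The gripper opens to 85 mm and grips with 20 to 120 N. Pads are 22 mm wide; open, the fingers measure 114 mm over their backs; the gripper's body (76 mm by 85 mm) begins 54 mm behind the grasp point. The pads swing forward as they close: fully open they stand 13 mm farther back than shut.
Start: joints at [1.075, 0.207, 1.542, -0, 1.393, -0.15], TCP at [0.194, 0.541, 0.231] pointing down, gripper open.
Joint ranges: [-2.73, 2.73], [-0.86, 2.22], [0.23, 2.46], [-1.11, 4.25], [0.08, 2.63], [-2.82, 2.82]. Speed limits (rad/s): [2.79, 2.79, 3.14, 3.14, 3.14, 3.14].

### API

Orientations are given as a unit quaternion [w, x, y, z].
In Python, from plant import get_state, cams, job gives the robot as it stands.
- The arm moves only by the tool drive_tool, never from a script. Its arguments are lists of equal length, an entry for each row: "claw": the gripper command: -1 is fully open, 1 is shut, values between are in proportion; "linear": the shift along the tool's x, y, z in units of 40 mm (1.0 is 40 mm), a list of three; "roll": the turn about the tool's z in units of 0.15 rad (1.0 is 0.15 rad). A call has 1 to 8 rows; each row shifts and turns the commanded pose from where the row before left it, along the tool's axes as they then stand; what a row does not reach is not made up. A row lasts 1/10 s, in which the tool goes at most 50 mm and 8.59 degrees, less where a joint would pass 70% of its speed; a pose out of reach is approached as far as the arm can. A call with a number of a shift or a turn outside -1 to 1 is refused whole. A call with a gripper value outside its range is refused whole. The fingers move at their own pace and stop on an object; "force" is the grip in N (left out, the last holds). Time passes only in rows, so rows that do not move let the fingers close. It gives the time, the measured TCP pose, the force, the opening and the grip force at its end, in the units of the state.
- get_state(): the state, without advancing time (a new reading comes with each control period).
- cams.capture(name): name is "scene" or "top" or "wrist"; returns (picture, depth): 480x640x3 uint8, red, green, blue; 480x640 float32, m along the optical axis (not along the pixel's ray), 0 where there is no reading.
- cams.get_calibration(name): a dict with "fov_y" (degrees; the focal length in pixels is half the picture's height over the tangent of half this angle, whatever the lens; pixels are square), "cx", "cy" (the principal point, pixels), "origin" and "rotation" of the camera in the world; the wrist camera has in their place "hand_eye" (4x4, takes a point from camera to tool coordinates, whose origin is the TCP and whose axes are the flange's). Camera axes: x right, y up, looking along -z (the intrinsics and any distortion apply to the point x, -y, -z); pixel columns grow to the right and rows downward; lengths in m; the calibration is good to about 2 mm. A picture is of the moment at which its call begins: read the wrist's pose just before it. get_calibration takes no time and is no camera call.
- job.finish_job(): hands the job in; it is judged then, once.
The state is a dict: "time_s": time; "qpos": joint angles; "qvel": joint speeds; "joint_torque": joint torques, N m; "ee_pos": TCP position; "tcp_rot": TCP orientation; "ft_force": force on the tool from outside, world axes, zero at the start; "torque": the same for the moment, N m; "finger_gap": finger opening in m; "grip_force": force on a finger pad.
Only numpy, scipy, OpenCV 4.12 (cv2) and the standard library are available. Lean on these libraries where they do the work, as an engineer would, in place of code of your own. Each camera call takes 0.05 s, during which the arm holds its last target. There are 200 camera calls.

### The job

Lift the knife-edge stand's ratchet column by its wooden handle until the pawl has clicked into the third notch from the bottom, so that the knife stands a little proud of the bed. Lay each lozenge tile in turn centred on the knife, with two of its sides parallel to the edge, and let go of it: the ones that balance go flat on the floor of the long shallow tray, not stacked, and the ones that tip go into the deep square crate. When every tile is sorted, press the pawl's tail to let the column right down again, and leave the other things on the bench where they are.

Things in the scene. Friction and masses are not known exactly. Their poses are not given: they have to be found in the camera images.
- tile_1: glazed lozenge tile, a rhombus of 50 mm sides: 87 mm long (sharp corner to sharp corner, its x), 50 mm wide (blunt to blunt, its y), 14 mm thick, 60 to 90 g. Origin at the centre of its underside, z up through the glaze. Sides 43.3 mm apart; a gripper closing 60 degrees to either side of its x takes it square across two sides and centres it. Starts flat, glaze up, on the board, or is absent
- tile_2: lozenge tile, same size, frame and look as tile_1; starts on the board, or may be absent. In any tile that is sound the centre of mass lies in the middle, 7 mm up; in an unsound one it lies 7.6 mm off towards one blunt corner, 6.6 mm off the midline between either pair of sides; nothing of this shows outside
- tile_3: lozenge tile, same size, frame and look as tile_1; starts on the board, or may be absent
- tile_4: lozenge tile, same size, frame and look as tile_1; starts on the board, or may be absent
- tile_5: lozenge tile, same size, frame and look as tile_1; starts on the board, or may be absent
- stand: knife-edge stand, fixed: iron base 235 x 150 mm with a flat steel bed 130 (x) x 140 (y) mm, 45 mm high, slotted along x where the knife rises. Origin on the bench under the middle of the bed; x along the knife towards the ratchet column, y across the knife to the pawl's side. The column's guide stands at x = 98 mm and is 62 mm high
- column (a joint): height of the ratchet column (m), up positive; it carries knife and handle. 0 is right down; notches at 0.010, 0.020, 0.030, 0.040. The pawl snaps in when the column is lifted about 1 mm past a notch and then holds it there; 0.042 is the stop. Starts down or in the first notch. Lifting takes about 10 N; with the pawl out it sinks by itself
- knife_mid (a point): middle of the knife's crest, moving with the column: a steel edge 105 mm long along the stand's x with a level land 5 mm wide; 20 mm above the bench when down, 50 mm (5 mm above the bed) in the third notch. There a tile stays level if its centre of mass is over the land; otherwise it tips 13 to 18 degrees onto the bed and stays
- lift_handle (a point): centre of the wooden lifting handle on top of the column: a bar 64 mm long (stand's x), 18 mm wide (stand's y), 17 mm high; 88.5 mm above the bench when the column is down. The column under it is 14 mm square; free beside it down to the guide's top, 62 mm above the bench
- pawl_tail (a point): middle of the top of the pawl's iron tail, a pad 20 x 22 mm at x = 98, y = 74, z = 49 mm on the stand. About 4 N straight down moves it; the pawl is out at 12 mm down, end stop 25 mm down; a spring returns it. The raised handle, up to 127 mm above the bench, stands 65 mm beside it: keep the gripper's long side along the stand's x
- board: low wooden board under the tiles at the start, 240 x 260 x 8 mm, fixed; origin under its centre, x along the 240 mm side
- tray: long shallow wooden tray for the tiles that balance, fixed: 290 (its x) x 130 (its y) x 16 mm outside, walls and floor 6 mm thick; origin under its centre. Three tiles fit side by side along x, 82 mm apart, sharp corners along y
- crate: square deep plywood crate for the tiles that tip, fixed: 142 x 142 x 50 mm outside, walls and floor 6 mm thick; origin under its centre. One tile lies flat in it with room for fingers; another may lie on top of it
- rubbing_block: bystander: grey stone rubbing block, 110 x 50 x 38 mm, lying to the right of the stand; origin under its centre
- spacer_comb: bystander: hardwood spacer comb, 150 x 52 x 10 mm, lying flat behind the stand; origin under its centre
- hammer: bystander: iron hammer with a waxed wooden handle, 240 mm long, lying behind the stand; origin under its centre
- slip_bowl: bystander: terracotta bowl, 96 mm across, 45 mm high; origin under its centre
- dust_brush: bystander: flat brush, 180 mm long; origin under its centre
- bisque_stack: bystander: stack of three unglazed square tiles, 76 x 76 x 42 mm in all; origin under its centre
- wax_tin: bystander: brass tin, 64 mm across, 50 mm high; origin under its centre
Not all that is in view belongs to the job. What is shaped like the tile_4 but blue or orange is not meant.

How it is judged:
By the outcome, as a careful person would: the job done as asked, in the order asked, and still so for the second after the job is handed in, with the robot touching nothing.
Of tile_1, tile_2, tile_3, tile_4, tile_5 only 3 to 4 are there at a start; the rules pass over those that are not, and their reading is None.
At some moment in a run one of tile_1, tile_2, tile_3, tile_4, tile_5 may be knocked a few centimetres aside while the robot is not near it.
Once in a run the grip may slacken for a moment while it holds something.
It also fails if it takes over 210 s, if anything falls off the work surface, if the arm or the gripper's body presses on something with over 40 N, if the wrist force passes 120 N, or if a joint passes its speed limit or range.

## Working session

There is one attempt and no reset: what is moved stays moved. The work goes in short steps, Python scripts to look and compute and a tool call to move; the robot and the scene stay as the last step left them, time stands still between calls to the robot, and variables do not carry over. Pictures are saved under pics/ and viewed, at most 14 in all, crops included, and the job is handed in when it is done.

Besides the shell and the picture viewer there is one more tool, called after "Emit:" as name(argument=value, ...) on one line, values as JSON. drive_tool: Moves the arm, as the interface text tells. Shifts and turns lie within -1 to 1; 1 stands for 40 mm of shift or 0.15 rad of turn. Its arguments: {"type":"object","properties":{"claw":{"type":"array","items":{"type":"number"}},"linear":{"type":"array","items":{"type":"array","items":{"type":"number"}}},"roll":{"type":"array","items":{"type":"number"}},"force":{"type":"number"}},"required":["claw","linear","roll"]}

```bash
ls; mkdir -p pics
python3 - <<'E'
from plant import get_state,cams
import cv2,numpy as np
s=get_state();print({k:np.round(v,3).tolist() for k,v in s.items()})
for n in("top","scene","wrist"):
    p,d=cams.capture(n);cv2.imwrite(f"pics/{n}0.png",p[:,:,::-1]);np.save(f"pics/{n}0.npy",d)
    print(n,cams.get_calibration(n))
E
```

```text
pics
{'time_s': 0.0, 'qpos': [1.076, 0.207, 1.543, -0.0, 1.393, -0.15], 'qvel': [-0.0, -0.001, -0.001, 0.001, 0.001, 0.002], 'joint_torque': [0.003, -38.304, -29.16, -0.0, 0.011, 0.0], 'ee_pos': [0.194, 0.54, 0.23], 'tcp_rot': [-0.0, 0.172, 0.985, -0.001], 'ft_force': [-0.238, -0.265, 0.513], 'torque': [0.027, 0.019, -0.058], 'grip_force': 0.0, 'finger_gap': 0.085}
top {'fov_y': 53.81319535494896, 'cx': 310.8321222563183, 'cy': 242.50930351483544, 'origin': array([ 0.36992288, -0.01879502,  1.23641234]), 'rotation': array([-0.70291978, -0.04220207,  0.04504728,  0.70858557])}
scene {'fov_y': 50.94343137379458, 'cx': 323.17993715788225, 'cy': 241.64104314799843, 'origin': array([ 1.57487155, -0.34434884,  1.34134608]), 'rotation': array([0.75862066, 0.27930682, 0.21206521, 0.54909994])}
wrist {'fov_y': 66.89938024883928, 'cx': 320.4403998592124, 'cy': 238.59157287442954, 'hand_eye': array([[-3.23840540e-04,  9.56277338e-01,  2.92461192e-01,
         7.52734788e-02],
       [ 9.99999903e-01,  3.96674187e-04, -1.89734666e-04,
         1.33591082e-03],
       [-2.97450767e-04,  2.92461102e-01, -9.56277374e-01,
        -1.42739136e-01],
       [ 0.00000000e+00,  0.00000000e+00,  0.00000000e+00,
         1.00000000e+00]])}
```

View pics/top0.png

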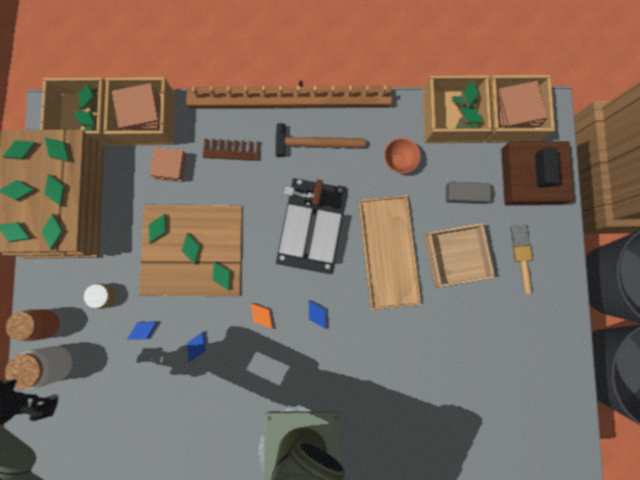

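View pics/scene0.png

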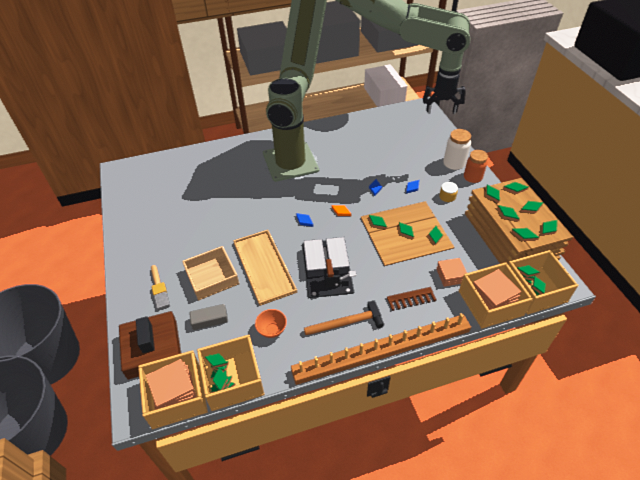

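The top view shows three green tiles on the board at (158,229), (191,248) and (222,275). The stand is at (312,235) with its handle at (318,193) and pawl at (290,190), the tray is at (390,252) and the crate at (461,255).
Lookalikes I'm leaving out:
- Green tiles on the raised stack at (18,150), (57,150), (15,188), (54,190), (12,232) and (52,232).
- Green tiles in the bins at (86,97), (85,118), (470,92) and (467,115).
- Blue tiles at (143,330), (196,346) and (318,314), and an orange one at (262,316).

I choose the three on the board.

```bash
cat > h.py <<'E'
import numpy as np,cv2
from plant import get_state,cams,job
from scipy.spatial.transform import Rotation as R
def rot(q): return R.from_quat(np.r_[q[1:],q[0]]).as_matrix()
def cam(n,s=None):
    c=cams.get_calibration(n); f=240/np.tan(np.radians(c['fov_y']/2))
    if n=='wrist':
        T=np.eye(4);s=s or get_state();T[:3,:3]=rot(s['tcp_rot']);T[:3,3]=s['ee_pos'];T=T@c['hand_eye'];return f,c['cx'],c['cy'],T[:3,3],T[:3,:3]
    return f,c['cx'],c['cy'],np.array(c['origin']),rot(c['rotation'])
def ray(C,px,z):
    f,cx,cy,o,M=C;px=np.atleast_2d(px).astype(float)
    d=np.c_[(px[:,0]-cx)/f,-(px[:,1]-cy)/f,-np.ones(len(px))]@M.T
    return o+d*((z-o[2])/d[:,2])[:,None]
def pts(C,d):  # depth image -> world points
    f,cx,cy,o,M=C;v,u=np.mgrid[:480,:640]
    return np.stack([(u-cx)/f*d,-(v-cy)/f*d,-d],-1)@M.T+o
def blobs(mask,C,z,amin=60):
    out=[]
    for c in cv2.findContours(mask.astype(np.uint8),cv2.RETR_EXTERNAL,cv2.CHAIN_APPROX_NONE)[0]:
        if cv2.contourArea(c)<amin: continue
        w=ray(C,c[:,0,:],z)[:,:2]
        k=(w*1e4).astype(np.float32); m=cv2.moments(k)
        ctr=np.array([m['m10'],m['m01']])/m['m00']/1e4
        r=cv2.minAreaRect(k)
        long=.5*np.arctan2(2*m['mu11'],m['mu20']-m['mu02'])
        out.append(dict(px=c[:,0].mean(0),c=ctr,long=np.degrees(long),rc=np.array(r[0])/1e4,rs=np.array(r[1])/1e4,ra=r[2],area=m['m00']/1e8))
    return out
def green(p):
    h=cv2.cvtColor(p,cv2.COLOR_RGB2HSV);return (h[...,0]>60)&(h[...,0]<90)&(h[...,1]>100)
E
python3 - <<'E'
from h import *
np.set_printoptions(precision=4,suppress=True)
p=cv2.imread('pics/top0.png')[:,:,::-1].copy();d=np.load('pics/top0.npy')
C=cam('top');P=pts(C,d)
print(P[360,500],P[300,500],P[250,390],P[280,200],P[240,295])
for b in blobs(green(p),C,.022): print('g',b)
hsv=cv2.cvtColor(p,cv2.COLOR_RGB2HSV)
bright=(hsv[...,1]<40)&(hsv[...,2]>140); bright[:,:270]=0;bright[:,355:]=0;bright[:180]=0;bright[300:]=0
for b in blobs(bright,C,.045): print('bed',b)
ys,xs=np.nonzero((P[...,2]>.072)&(P[...,2]<.2)); k=(xs>290)&(xs<345)&(ys>170)&(ys<215)
print('handle',P[ys[k],xs[k]].mean(0),P[ys[k],xs[k]].max(0),k.sum())
wood=(hsv[...,0]>8)&(hsv[...,0]<25)&(hsv[...,1]>60)&(hsv[...,2]>90)
for (a,b_,z,n) in((355,425,.016,'tray'),(425,500,.05,'crate'),(135,247,.008,'board')):
    m=wood.copy();m[:,:a]=0;m[:,b_:]=0;m[:185]=0;m[315:]=0
    for b in blobs(cv2.morphologyEx(m.astype(np.uint8),cv2.MORPH_CLOSE,np.ones((9,9))),C,z,500): print(n,b)
cr=cv2.resize(p[170:310,130:360],None,fx=3.4,fy=3.4,interpolation=cv2.INTER_CUBIC);cv2.imwrite('pics/crop0.png',cr[:,:,::-1])
E
```

```text
[ 0.2162 -0.5071 -0.0028] [ 0.3689 -0.5143  0.0011] [ 0.5011 -0.2314  0.0067] [0.4268 0.2639 0.0062] [0.5245 0.016  0.0447]
g {'px': array([221.0806, 275.3387]), 'c': array([0.4382, 0.2063]), 'long': np.float64(27.108477859214204), 'rc': array([0.4374, 0.2063]), 'rs': array([0.0408, 0.0629]), 'ra': 87.16456604003906, 'area': 0.0016867953044302762}
g {'px': array([190.6964, 248.5   ]), 'c': array([0.5083, 0.286 ]), 'long': np.float64(15.40244082334283), 'rc': array([0.5076, 0.2864]), 'rs': array([0.0635, 0.0396]), 'ra': 45.15086364746094, 'area': 0.0016612711016637087}
g {'px': array([ 13.3385, 231.6   ]), 'c': array([0.5552, 0.7458]), 'long': np.float64(69.84489866450174), 'rc': array([0.5558, 0.7444]), 'rs': array([0.0453, 0.0696]), 'ra': 9.2370023727417, 'area': 0.002132730318726301}
g {'px': array([ 51.5, 231.5]), 'c': array([0.5554, 0.6471]), 'long': np.float64(0.4963872390224183), 'rc': array([0.5549, 0.6469]), 'rs': array([0.0707, 0.0459]), 'ra': 31.059839248657227, 'area': 0.002185915590635538}
g {'px': array([157.1311, 227.8033]), 'c': array([0.5618, 0.3743]), 'long': np.floa
[... 2693 characters left out ...]
1013] 189
tray {'px': array([389.2261, 252.3344]), 'c': array([ 0.4971, -0.2275]), 'long': np.float64(5.322129967013364), 'rc': array([ 0.4973, -0.2277]), 'rs': array([0.2883, 0.1332]), 'ra': 5.361335277557373, 'area': 0.037047524420966205}
crate {'px': array([459.1963, 255.3014]), 'c': array([ 0.4831, -0.3978]), 'long': np.float64(-78.5125393763756), 'rc': array([ 0.4833, -0.3976]), 'rs': array([0.1409, 0.1548]), 'ra': 9.215038299560547, 'area': 0.020912670027564466}
board {'px': array([190.9412, 250.2406]), 'c': array([0.5065, 0.2887]), 'long': np.float64(-88.79905739467326), 'rc': array([0.5065, 0.2889]), 'rs': array([0.261 , 0.2363]), 'ra': 89.53018188476562, 'area': 0.06086117024525806}
```

View pics/crop0.png

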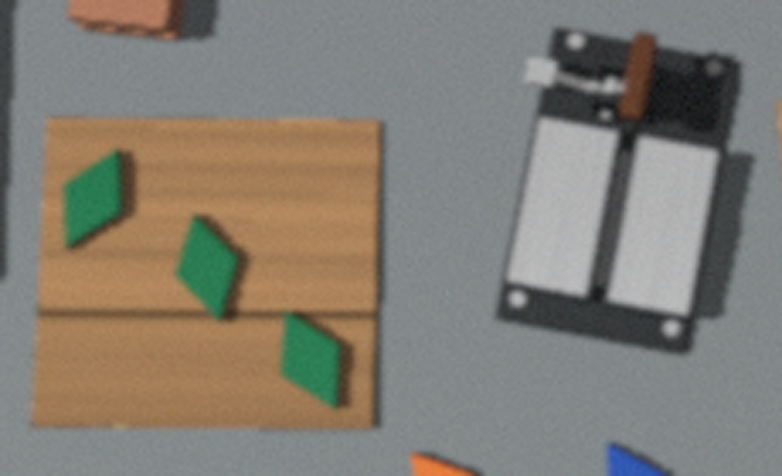

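The crop confirms three green rhombi on the board, the stand's bed with two bright plates, the handle and the pawl tail. The measured sizes match: bed yaw is about -11.4°, the tray is 288x133 and the board 261x236. Next I move over the stand.

```bash
cat >> h.py <<'E'
def phi(s): M=rot(s['tcp_rot']);return np.degrees(np.arctan2(M[1,0],M[0,0]))
def go(x,y,z,ph=None,s=None):
    """roll units (do first), then total shift units in the rolled tool frame"""
    s=s or get_state();p0=phi(s);ph=p0 if ph is None else ph
    r=-((ph-p0+180)%360-180)/8.594
    a=np.radians(ph);X=np.array([np.cos(a),np.sin(a),0]);Y=np.array([np.sin(a),-np.cos(a),0])
    d=np.array([x,y,z])-s['ee_pos']
    print('roll',round(r,2),'shift',np.round(np.array([d@X,d@Y,-d[2]])/.04,2),'q6',round(s['qpos'][5],2),'phi',round(p0,1),'t',round(s['time_s'],1))
SY=-11.45; S0=np.array([.5422,-.0215])
def st(x,y,o=None):
    a=np.radians(SY);return (S0 if o is None else o)+np.array([x*np.cos(a)-y*np.sin(a),x*np.sin(a)+y*np.cos(a)])
E
python3 -c "
from h import *
print(st(.098,0),st(.098,.074),st(.05,0))
go(*st(.04,0),.26,168.55)"
```

```text
[ 0.63824963 -0.04095425] [0.65293958 0.03157303] [ 0.59120492 -0.03142564]
roll -0.97 shift [-12.32 -12.05  -0.74] q6 -0.15 phi 160.2 t 0.1
```

Emit:
drive_tool(claw=[-1,-1,-1,-1,-1,-1,-1,-1], linear=[[0,0,-0.74],[-0.8,-0.78,0],[-0.8,-0.78,0],[-0.8,-0.78,0],[-0.8,-0.78,0],[-0.8,-0.78,0],[-0.8,-0.78,0],[-0.8,-0.78,0]], roll=[-0.97,0,0,0,0,0,0,0])

```text
time_s: 0.95
ee_pos: [0.3712, 0.2811, 0.2607]
tcp_rot: [-0.0, 0.099, 0.995, -0.0]
ft_force: [0.7, 0.4, 0.2]
finger_gap: 0.0851
grip_force: 0.0
```

Emit:
drive_tool(claw=[-1,-1,-1,-1,-1,-1,-1,-1], linear=[[-0.8,-0.78,0],[-0.8,-0.78,0],[-0.8,-0.78,0],[-0.8,-0.78,0],[-0.8,-0.78,0],[-0.8,-0.78,0],[-0.8,-0.78,0],[-0.8,-0.78,0]], roll=[0,0,0,0,0,0,0,0])

```text
time_s: 1.75
ee_pos: [0.5727, -0.0143, 0.2605]
tcp_rot: [-0.0, 0.1, 0.995, 0.0]
ft_force: [0.8, 0.3, 0.5]
finger_gap: 0.0852
grip_force: 0.0
```

Run:
```python
from h import *
go(*st(.06,0),.28,168.55);print(get_state()['ee_pos'])
```

```text
roll 0.0 shift [-0.79 -0.33 -0.49] q6 -1.55 phi 168.6 t 1.8
[ 0.57274096 -0.01428627  0.26048449]
```

Emit:
drive_tool(claw=[-1,-1], linear=[[-0.79,-0.33,-0.5],[0,0,0]], roll=[0,0])

```text
time_s: 1.95
ee_pos: [0.6042, -0.0355, 0.2826]
tcp_rot: [0.003, 0.102, 0.995, -0.001]
ft_force: [0.2, 0.0, 0.6]
finger_gap: 0.0853
grip_force: 0.0
```

Run:
```python
from h import *
np.set_printoptions(precision=4,suppress=True)
s=get_state();C=cam('wrist',s);p,d=cams.capture('wrist');cv2.imwrite('pics/w1.png',p[:,:,::-1]);P=pts(C,d);np.save('pics/w1P.npy',P)
print(s['ee_pos'])
hsv=cv2.cvtColor(p,cv2.COLOR_RGB2HSV)
for b in blobs((hsv[...,1]<40)&(hsv[...,2]>140),C,.045,300): print('bed',b['px'],b['rc'],b['rs'],b['ra'])
brown=(hsv[...,0]<15)&(hsv[...,1]>100)&(P[...,2]>.06)&(P[...,2]<.16)
q=P[brown];print('handle',len(q),np.percentile(q,[2,50,98],axis=0))
```

```text
[ 0.6042 -0.0355  0.2826]
bed [340.6753 263.6952] [ 0.6862 -0.0417] [0.3942 0.4399] 50.67168426513672
bed [282.748  134.7078] [ 0.5356 -0.0587] [0.0602 0.1265] 78.59879302978516
bed [359.4893 134.4492] [0.5506 0.0173] [0.0599 0.1263] 78.77253723144531
handle 1120 [[ 0.6083 -0.0519  0.0878]
 [ 0.6356 -0.0399  0.0968]
 [ 0.7707 -0.0281  0.0983]]
```

View pics/w1.png

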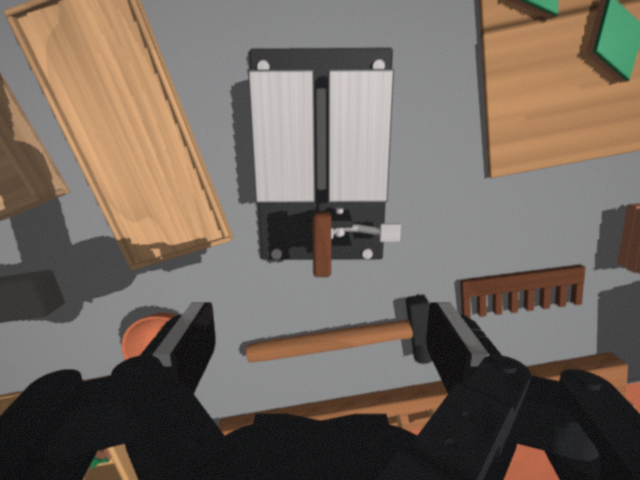

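The wrist view shows the handle at (322,245) with its top at z=0.097, so the column is right down. The bed plates are at (283,135) and (359,134) and the pawl tail at (391,233).

```bash
sed -i 's/^SY=.*/SY=-11.35; S0=np.array([.5427,-.0211])/' h.py; python3 -c "
from h import *
go(*st(.098,0),.072,168.65)"
```

```text
roll -0.03 shift [-0.93  0.01  5.24] q6 -1.57 phi 168.4 t 2.0
```

Emit:
drive_tool(claw=[0,0,0,0,0,0,0,0], linear=[[-0.93,0.01,0],[0,0,0.8],[0,0,0.8],[0,0,0.8],[0,0,0.8],[0,0,0.7],[0,0,0.4],[0,0,0]], roll=[-0.03,0,0,0,0,0,0,0], force=60)

```text
time_s: 2.8
ee_pos: [0.6339, -0.0374, 0.1053]
tcp_rot: [-0.004, 0.097, 0.995, 0.0]
ft_force: [-0.6, 0.3, -0.1]
finger_gap: 0.0426
grip_force: 0.0
```

```bash
python3 -c "
from h import *
s=get_state();print(s['ee_pos'],s['finger_gap'],s['ft_force'])
go(*st(.098,0),.072,168.65)"
```

```text
[ 0.6338831  -0.0373857   0.10534568] 0.042559195839900026 [-0.59200506  0.31482124 -0.12523656]
roll 0.03 shift [-0.13 -0.05  0.83] q6 -1.57 phi 168.9 t 2.8
```

Emit:
drive_tool(claw=[0,0,0,1,1,1,1,1], linear=[[-0.13,-0.05,0.4],[0,0,0.43],[0,0,0],[0,0,0],[0,0,0],[0,0,0],[0,0,0],[0,0,0]], roll=[0,0,0,0,0,0,0,0], force=60)

```text
time_s: 3.6
ee_pos: [0.642, -0.0428, 0.0764]
tcp_rot: [0.0, 0.097, 0.995, -0.001]
ft_force: [-1.9, -4.8, 2.2]
finger_gap: 0.0167
grip_force: 60.9
```

Emit:
drive_tool(claw=[1,1,1,1,1,1,1], linear=[[0,0,-0.2],[0,0,-0.2],[0,0,-0.2],[0,0,-0.1],[0,0,-0.09],[0,0,0],[0,0,0]], roll=[0,0,0,0,0,0,0])

```text
time_s: 4.3
ee_pos: [0.642, -0.0428, 0.1068]
tcp_rot: [0.0, 0.097, 0.995, -0.001]
ft_force: [1.2, -5.1, -3.8]
finger_gap: 0.0166
grip_force: 63.9
```

Emit:
drive_tool(claw=[1,1,1], linear=[[0,0,-0.05],[0,0,0],[0,0,0]], roll=[0,0,0])

```text
time_s: 4.6
ee_pos: [0.642, -0.0428, 0.1085]
tcp_rot: [0.0, 0.097, 0.995, -0.001]
ft_force: [1.0, -4.9, -4.6]
finger_gap: 0.0165
grip_force: 63.7
```

Emit:
drive_tool(claw=[1,1,1,0,0,0,0,0], linear=[[0,0,0.05],[0,0,0],[0,0,0],[0,0,0],[0,0,0],[0,0,-0.4],[0,0,-0.8],[0,0,-0.8]], roll=[0,0,0,0,0,0,0,0])

```text
time_s: 5.4
ee_pos: [0.6417, -0.041, 0.189]
tcp_rot: [-0.0, 0.097, 0.995, 0.0]
ft_force: [0.7, -0.4, 1.0]
finger_gap: 0.0429
grip_force: 0.0
```

Emit:
drive_tool(claw=[0,0,0,0,0], linear=[[0.5,0,-0.8],[0.9,0,-0.8],[0.9,0,0],[0,0,0],[0,0,0]], roll=[0,0,0,0,0])

```text
time_s: 5.9
ee_pos: [0.5516, -0.0234, 0.253]
tcp_rot: [0.002, 0.097, 0.995, 0.0]
ft_force: [1.5, 0.4, -0.3]
finger_gap: 0.0427
grip_force: 0.0
```

```bash
cat >> h.py <<'E'
def wlook(name=None):
    s=get_state();C=cam('wrist',s);p,d=cams.capture('wrist')
    if name: cv2.imwrite(f'pics/{name}.png',p[:,:,::-1])
    return s,C,p,pts(C,d)
E
python3 - <<'E'
from h import *
np.set_printoptions(precision=4,suppress=True)
s,C,p,P=wlook('w2');print(s['ee_pos'])
hsv=cv2.cvtColor(p,cv2.COLOR_RGB2HSV)
for b in blobs((hsv[...,1]<40)&(hsv[...,2]>140),C,.045,300): print('bed',b['px'],b['rc'],b['rs'],b['ra'])
brown=(hsv[...,0]<15)&(hsv[...,1]>100)&(P[...,2]>.1)&(P[...,2]<.16)&(np.abs(P[...,0]-.64)<.05)&(np.abs(P[...,1]+.04)<.05)
q=P[brown];print('handle',len(q),np.percentile(q,[2,50,98],axis=0))
# knife heights along the bed line
q=P.reshape(-1,3);a=np.radians(SY);r=(q[:,:2]-S0)@np.array([[np.cos(a),-np.sin(a)],[np.sin(a),np.cos(a)]])
for y in(-.02,-.004,-.002,0,.002,.004,.02):
    k=(abs(r[:,1]-y)<.001)&(abs(r[:,0])<.045);print(y,k.sum(),np.median(q[k,2]))
p2,d2=cams.capture('top')
for b in blobs(green(p2),cam('top'),.022):
    if .1<b['c'][1]<.5 : print(b['px'],b['c'],b['long'])
E
```

```text
[ 0.5516 -0.0234  0.253 ]
bed [172.7925 456.1509] [ 0.8221 -0.2505] [0.0334 0.11  ] 41.77531814575195
bed [331.9747 408.0127] [ 0.7955 -0.0581] [0.1333 0.0227] 88.96764373779297
bed [317.2239 344.3454] [ 0.698  -0.0596] [0.1338 0.1038] 86.29069519042969
bed [321.4101 199.2535] [ 0.5474 -0.0202] [0.0047 0.1062] 78.33348846435547
bed [358.704  194.3147] [0.5515 0.0161] [0.0607 0.1255] 78.67665100097656
bed [279.5333 194.2613] [ 0.5362 -0.0596] [0.0602 0.1263] 78.56953430175781
bed [ 38.5841 171.4159] [ 0.4772 -0.2812] [0.1273 0.0172] 5.697713375091553
bed [336.5096 219.6985] [ 0.5841 -0.031 ] [0.6929 0.4248] 80.01099395751953
handle 1346 [[ 0.6079 -0.051   0.1186]
 [ 0.6336 -0.04    0.1266]
 [ 0.6669 -0.0289  0.1281]]
-0.02 2322 0.2922324454205366
-0.004 797 0.3344070662268137
-0.002 782 0.3344758981653666
0 785 0.33492127743912037
0.002 751 0.33464714382697
0.004 768 0.33488494481799846
0.02 1270 0.33549920797433913
[221.0806 275.3548] [0.4381 0.2063] 27.37758960048706
[190.7143 248.5   ] [0.5082 0.2859] 15.127172996413774
[156.9016 228.2131] [0.5617 0.3744] -24.482292818193415
```

Run:
```python
from h import *
np.set_printoptions(precision=4,suppress=True)
p=cv2.imread('pics/w2.png');cv2.imwrite('pics/w2c.png',cv2.resize(p[110:300,220:420],None,fx=3,fy=3,interpolation=cv2.INTER_CUBIC))
g=cv2.cvtColor(p,cv2.COLOR_BGR2GRAY)
for v in (150,200,240): print(v,g[v,306:336].tolist())
r=p[280];
```

```text
150 [205, 205, 204, 193, 163, 105, 55, 47, 67, 84, 94, 103, 117, 135, 153, 166, 177, 173, 148, 87, 48, 84, 140, 191, 203, 206, 204, 208, 211, 210]
200 [197, 199, 199, 195, 167, 111, 63, 46, 67, 85, 93, 104, 121, 136, 154, 171, 176, 163, 120, 65, 61, 113, 168, 191, 196, 198, 201, 205, 204, 201]
240 [198, 196, 198, 196, 176, 119, 68, 51, 64, 84, 92, 103, 122, 138, 154, 170, 172, 154, 99, 51, 73, 133, 184, 195, 197, 199, 201, 201, 202, 201]
```

View pics/w2c.png

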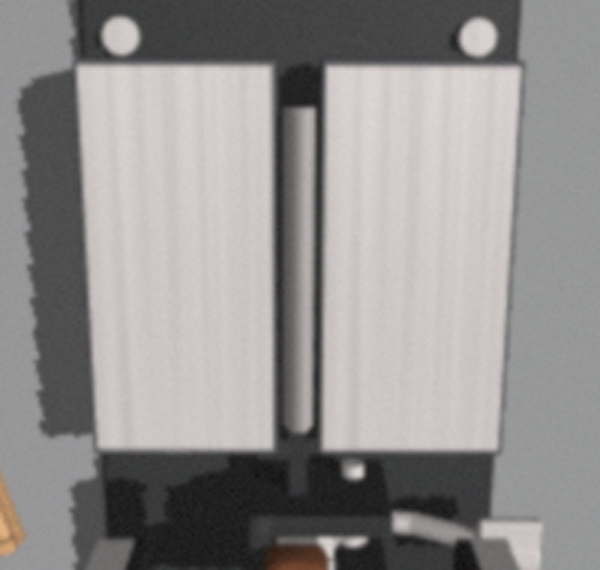

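The crop shows the knife centred in the slot, spanning columns 313–324 of the full picture, which agrees with the bed midline. The column is in the third notch, with the handle top at z=0.127. Next is the first tile.

```bash
sed -i 's/^SY=.*/SY=-11.35; S0=np.array([.5424,-.0224])/' h.py; python3 -c "
from h import *
go(.4382,.2063,.06,177.2)"
```

```text
roll -0.97 shift [3.14 5.61 4.81] q6 -1.58 phi 168.9 t 6.0
```

Emit:
drive_tool(claw=[-0.35,-0.35,-0.35,-0.35,-0.35,-0.35,-0.35,-0.35], linear=[[0,0,0],[0.45,0.8,0],[0.45,0.8,0],[0.45,0.8,0.3],[0.45,0.8,0.4],[0.45,0.8,0.4],[0.45,0.8,0.4],[0.44,0.81,0.4]], roll=[-0.97,0,0,0,0,0,0,0])

```text
time_s: 6.8
ee_pos: [0.4377, 0.2079, 0.1748]
tcp_rot: [0.0, 0.025, 1.0, 0.0]
ft_force: [0.8, 0.3, -0.3]
finger_gap: 0.0573
grip_force: 0.0
```

Emit:
drive_tool(claw=[-0.35,-0.35,-0.35,-0.35,-0.35,-0.35], linear=[[0,0,0.6],[0,0,0.6],[0,0,0.6],[0,0,0.6],[0,0,0],[0,0,0]], roll=[0,0,0,0,0,0])

```text
time_s: 7.4
ee_pos: [0.4378, 0.2065, 0.0791]
tcp_rot: [-0.0, 0.025, 1.0, -0.0]
ft_force: [0.1, 0.0, -1.1]
finger_gap: 0.0573
grip_force: 0.0
```

Run:
```python
from h import *
s=get_state();print(s['ee_pos'],s['finger_gap'])
go(.4382,.2063,.012,177.2)
s,C,p,P=wlook('w3')
for b in blobs(green(p),C,.022): print(b['px'],b['c'],b['long'],b['area'])
```

```text
[0.43781607 0.20650982 0.07912543] 0.05729899089436159
roll -0.0 shift [-0.01 -0.    1.68] q6 -1.26 phi 177.2 t 7.4
[599.45299145 394.82905983] [0.54172306 0.38706193] 16.586958352297103 0.0004896432144129276
[458.43661972 334.18309859] [0.49118725 0.29227765] 42.67642272688517 0.0004888038624209166
[319.43771044 259.07744108] [0.43836871 0.20815564] 27.29748895099294 0.0020264287754134832
```

Emit:
drive_tool(claw=[-0.35,-0.35,-0.35,-0.35,-0.35,-0.35], linear=[[0,0,0.6],[0,0,0.6],[0,0,0.46],[0,0,0.08],[0,0,0],[0,0,0]], roll=[0,0,0,0,0,0])

```text
time_s: 8.05
ee_pos: [0.4389, 0.2068, 0.0113]
tcp_rot: [0.002, 0.025, 1.0, 0.0]
ft_force: [0.3, -0.7, -0.9]
finger_gap: 0.0577
grip_force: 0.0
```

Emit:
drive_tool(claw=[-0.35,-0.35,-0.35], linear=[[0,0,0.08],[0,0,0],[0,0,0]], roll=[0,0,0])

```text
time_s: 8.35
ee_pos: [0.4375, 0.2065, 0.0069]
tcp_rot: [0.0, 0.025, 1.0, 0.0]
ft_force: [0.3, 0.2, -0.0]
finger_gap: 0.0575
grip_force: 0.0
```

Emit:
drive_tool(claw=[1,1,1,1,1,1], linear=[[0,0,0],[0,0,0],[0,0,0],[0,0,0],[0,0,0],[0,0,0]], roll=[0,0,0,0,0,0], force=50)

```text
time_s: 8.95
ee_pos: [0.4377, 0.2065, 0.007]
tcp_rot: [0.0, 0.025, 1.0, 0.0]
ft_force: [-1.2, -0.4, 6.6]
finger_gap: 0.042
grip_force: 51.8
```

Emit:
drive_tool(claw=[1,1,1,1,1,1,1,1], linear=[[0,0,-0.3],[0,0,-0.6],[0,0,-0.8],[0,0,-0.8],[0,0,-0.8],[0,0,0],[0,0,0],[0,0,0]], roll=[0,0,0,0,0,0.99,0,0], force=70)

```text
time_s: 9.75
ee_pos: [0.4362, 0.2061, 0.1379]
tcp_rot: [-0.001, 0.097, 0.995, -0.0]
ft_force: [0.3, -0.7, -2.0]
finger_gap: 0.0419
grip_force: 72.8
```

```bash
python3 -c "
from h import *
s=get_state();print(s['finger_gap'],s['ee_pos'],st(0,0))
go(*st(0,0),.13,168.65)"
```

```text
0.041871811896874264 [0.43618343 0.2060917  0.13787693] [ 0.5424 -0.0224]
roll 0.02 shift [-3.73 -5.08  0.2 ] q6 -1.11 phi 168.8 t 9.8
```

Emit:
drive_tool(claw=[1,1,1,1,1,1,1,1], linear=[[-0.45,-0.6,0],[-0.6,-0.8,0],[-0.6,-0.8,0],[-0.6,-0.8,0],[-0.6,-0.8,0],[-0.5,-0.7,0],[-0.38,-0.58,0.2],[0,0,0]], roll=[0.02,0,0,0,0,0,0,0])

```text
time_s: 10.55
ee_pos: [0.5425, -0.0255, 0.1283]
tcp_rot: [-0.002, 0.101, 0.995, -0.0]
ft_force: [0.0, 1.0, -0.5]
finger_gap: 0.0412
grip_force: 72.7
```

```bash
python3 -c "
from h import *
s=get_state();print(s['finger_gap'],s['ee_pos'])
go(*st(0,0),.052,168.65)"
```

```text
0.04118137058304468 [ 0.54248745 -0.02547361  0.12829773]
roll -0.03 shift [0.02 0.07 1.91] q6 -1.57 phi 168.4 t 10.6
```

Emit:
drive_tool(claw=[1,1,1,1,1,1,1], linear=[[0,0,0.5],[0,0,0.5],[0,0,0.5],[0,0,0.3],[0,0,0],[0,0,0],[0,0,0]], roll=[0,0,0,0,0,0,0])

```text
time_s: 11.25
ee_pos: [0.5439, -0.0224, 0.0596]
tcp_rot: [0.001, 0.1, 0.995, -0.0]
ft_force: [-0.1, -0.4, -0.9]
finger_gap: 0.0413
grip_force: 72.7
```

```bash
python3 -c "
from h import *
s=get_state();print(s['finger_gap'],s['ee_pos'],s['ft_force'])
go(*st(0,0),.049,168.65)"
```

```text
0.04133756196299613 [ 0.54386891 -0.02244279  0.05955369] [-0.09101239 -0.42857883 -0.91206649]
roll -0.01 shift [ 0.04 -0.01  0.26] q6 -1.57 phi 168.5 t 11.2
```

Emit:
drive_tool(claw=[1,1,1,1], linear=[[0.02,-0.01,0.2],[0,0,0],[0,0,0],[0,0,0]], roll=[0,0,0,0])

```text
time_s: 11.65
ee_pos: [0.5422, -0.0227, 0.0506]
tcp_rot: [0.0, 0.1, 0.995, -0.0]
ft_force: [1.2, 0.3, -1.0]
finger_gap: 0.0414
grip_force: 72.7
```

Emit:
drive_tool(claw=[1,1,1], linear=[[0,0,0.04],[0,0,0],[0,0,0]], roll=[0,0,0])

```text
time_s: 11.95
ee_pos: [0.5421, -0.0227, 0.0489]
tcp_rot: [-0.0, 0.1, 0.995, 0.0]
ft_force: [-0.5, -0.0, -1.4]
finger_gap: 0.0417
grip_force: 72.7
```

Emit:
drive_tool(claw=[1,1,1], linear=[[0,0,0.03],[0,0,0],[0,0,0]], roll=[0,0,0])

```text
time_s: 12.25
ee_pos: [0.5421, -0.0227, 0.0485]
tcp_rot: [-0.0, 0.1, 0.995, -0.0]
ft_force: [-3.1, 1.1, 5.0]
finger_gap: 0.0417
grip_force: 73.6
```

Run:
```python
from h import *
s,C,p,P=wlook('w4');print(s['ee_pos'],s['ft_force'])
cv2.imwrite('pics/w4c.png',cv2.resize(p[130:380,150:490,::-1],None,fx=2.2,fy=2.2))
```

```text
[ 0.54212365 -0.02271301  0.0485494 ] [-3.14807078  1.14150345  4.98497441]
```

View pics/w4c.png

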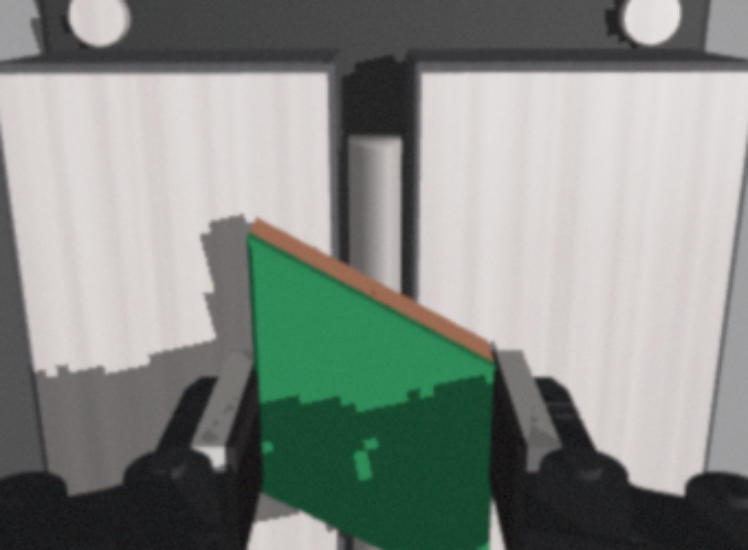

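The crop shows the tile held over the knife. Its middle is at about column 372 and the knife's at 375, so it is less than 1 mm off. I release it.

Emit:
drive_tool(claw=[0.0,-0.4,-0.4,-0.4,-0.4,-0.4,-0.4,-0.4], linear=[[0,0,0],[0,0,0],[0,0,0],[0,0,0],[0,0,-0.3],[0,0,-0.8],[0,0,-0.8],[0,0,0]], roll=[0,0,0,0,0,0,0,0])

```text
time_s: 13.1
ee_pos: [0.5465, -0.0235, 0.1298]
tcp_rot: [0.006, 0.1, 0.995, -0.001]
ft_force: [1.0, -1.0, 0.7]
finger_gap: 0.0597
grip_force: 0.0
```

Emit:
drive_tool(claw=[-0.4,-0.4,-0.4,-0.4], linear=[[0,0,-0.8],[0,0,-0.2],[0,0,0],[0,0,0]], roll=[0,0,0,0])

```text
time_s: 13.5
ee_pos: [0.5415, -0.0226, 0.1627]
tcp_rot: [-0.001, 0.1, 0.995, 0.0]
ft_force: [-0.0, -0.5, -0.6]
finger_gap: 0.0594
grip_force: 0.0
```

```bash
sed -i 's/^SY=.*/SY=-11.35; S0=np.array([.5425,-.0218])/' h.py
cat >> h.py <<'E'
def tilt(name):
    s,C,p,P=wlook(name);m=cv2.erode(green(p).astype(np.uint8),np.ones((5,5)))>0
    a=np.radians(SY);Q=P[m];xy=(Q[:,:2]-S0)@np.array([[np.cos(a),-np.sin(a)],[np.sin(a),np.cos(a)]])
    k=(np.hypot(*xy.T)<.07)&(Q[:,2]<.1);xy=xy[k];z=Q[k,2]
    for _ in range(3):
        c,*_r=np.linalg.lstsq(np.c_[xy,np.ones(len(z))],z,rcond=None);e=abs(z-np.c_[xy,np.ones(len(z))]@c);g=e<.004;xy,z=xy[g],z[g]
    print('n',len(z),'tilt deg x,y',np.degrees(np.arctan(c[:2])),'z0',c[2],'mean',xy.mean(0),'ylim',np.percentile(xy[:,1],[1,99]))
    for b in blobs(green(p),C,.064):
        if np.hypot(*(b['c']-S0))<.08: print(b['px'],b['c'],'stand xy',(b['c']-S0)@np.array([[np.cos(a),-np.sin(a)],[np.sin(a),np.cos(a)]]),'long',b['long'],b['area'])
E
python3 -c "
from h import *
tilt('w5');print(get_state()['ee_pos'])"
```

```text
n 3348 tilt deg x,y [  0.07699693 -13.66091198] z0 0.06486130283753697 mean [-0.00072655  0.00279939] ylim [-0.0154663   0.02213699]
[323.06882591 239.7854251 ] [ 0.54308694 -0.01897421] stand xy [1.93435653e-05 2.88604074e-03] long 16.91881570404618 0.0019487843168800533
[ 0.54104377 -0.02248418  0.16213738]
```

Tile 1 tipped: 13.7° about the knife with the +y side down. It goes to the crate.

```bash
python3 -c "
from h import *
go(*st(0,.002),.0485,168.65)"
```

```text
roll -0.02 shift [-0.03  0.07  2.84] q6 -1.57 phi 168.5 t 13.6
```

Emit:
drive_tool(claw=[-0.35,-0.35,-0.35,-0.35,-0.35,-0.35,-0.35,-0.35], linear=[[-0.03,0.07,0.5],[0,0,0.6],[0,0,0.6],[0,0,0.6],[0,0,0.3],[0,0,0.1],[0,0,0],[0,0,0]], roll=[-0.02,0,0,0,0,0,0,0], force=40)

```text
time_s: 14.35
ee_pos: [0.5447, -0.0204, 0.0566]
tcp_rot: [0.001, 0.099, 0.995, -0.0]
ft_force: [0.1, -0.3, 0.3]
finger_gap: 0.0579
grip_force: 0.0
```

```bash
python3 -c "
from h import *
s=get_state();print(s['ee_pos'],s['ft_force'])
go(*st(0,.002),.0485,168.65)"
```

```text
[ 0.54471472 -0.02037096  0.05657282] [ 0.14291064 -0.33976917  0.25126845]
roll 0.0 shift [0.05 0.   0.2 ] q6 -1.57 phi 168.7 t 14.3
```

Emit:
drive_tool(claw=[-0.35,-0.35,1,1,1,1,1,1], linear=[[0,0,0.17],[0,0,0],[0,0,0],[0,0,0],[0,0,0],[0,0,0],[0,0,0],[0,0,0]], roll=[0,0,0,0,0,0,0,0], force=50)

```text
time_s: 15.15
ee_pos: [0.544, -0.0202, 0.0495]
tcp_rot: [0.0, 0.099, 0.995, 0.0]
ft_force: [-1.3, 0.9, 5.6]
finger_gap: 0.0425
grip_force: 50.6
```

Emit:
drive_tool(claw=[1,1,1,1,1,1], linear=[[0,0,-0.3],[0,0,-0.8],[0,0,-0.8],[0,0,-0.8],[0,0,0],[0,0,0]], roll=[0,0,0,0,0,0], force=70)

```text
time_s: 15.75
ee_pos: [0.5443, -0.0204, 0.1578]
tcp_rot: [0.001, 0.099, 0.995, -0.0]
ft_force: [0.3, -0.2, -1.7]
finger_gap: 0.0417
grip_force: 71.0
```

```bash
python3 -c "
from h import *
s=get_state();print(s['finger_gap'],s['ee_pos'],s['ft_force'])
s,C,p,P=wlook('w6');cv2.imwrite('pics/w6c.png',cv2.resize(p[130:380,150:490,::-1],None,fx=2,fy=2))
go(.4832,-.3976,.16)"
```

```text
0.04169358425713845 [ 0.54430028 -0.02036301  0.15776997] [ 0.30692674 -0.18056427 -1.6613905 ]
roll -0.0 shift [-0.39 -9.55 -0.09] q6 -1.57 phi 168.7 t 15.8
```

View pics/w6c.png

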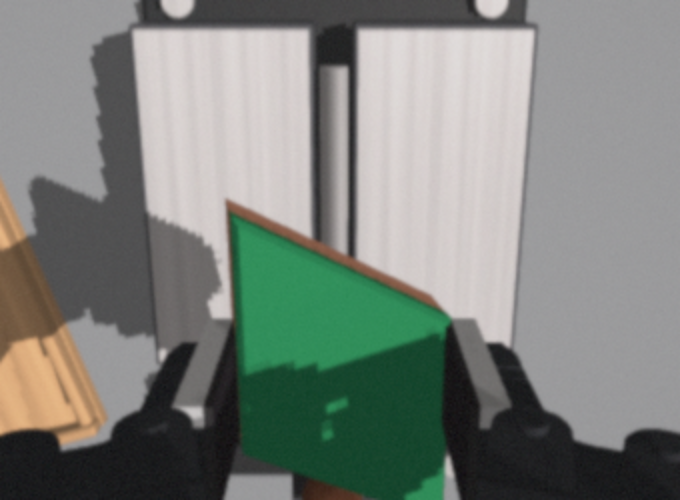

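The crop shows the tile squared up in the fingers over the stand.

Emit:
drive_tool(claw=[1,1,1,1,1,1,1,1], linear=[[-0.05,-0.6,0],[-0.05,-0.9,0],[-0.05,-0.9,0],[-0.05,-0.9,0],[-0.05,-0.9,0],[-0.05,-0.9,0],[-0.05,-0.9,0],[-0.05,-0.9,0]], roll=[0,0,0,0,0,0,0,0])

```text
time_s: 16.6
ee_pos: [0.5034, -0.2943, 0.1542]
tcp_rot: [-0.002, 0.099, 0.995, 0.001]
ft_force: [1.0, 1.2, -1.3]
finger_gap: 0.0419
grip_force: 71.0
```

Emit:
drive_tool(claw=[1,1,1,1,1,1,1,1], linear=[[0,-0.9,0],[0,-0.9,0],[0,-0.8,0],[0,0,0],[0,0,0],[0,0,0],[0,0,0],[0,0,0]], roll=[0,0,0,-0.8,-0.8,-0.8,0,0])

```text
time_s: 17.4
ee_pos: [0.484, -0.3951, 0.155]
tcp_rot: [-0.001, -0.08, 0.997, 0.001]
ft_force: [-0.1, 0.2, -1.1]
finger_gap: 0.0419
grip_force: 71.1
```

```bash
python3 -c "
from h import *
s=get_state();print(s['finger_gap'],s['ee_pos'])
s,C,p,P=wlook('w7');cv2.imwrite('pics/w7.png',p[:,:,::-1])
hsv=cv2.cvtColor(p,cv2.COLOR_RGB2HSV)
Q=P.reshape(-1,3);k=(abs(Q[:,2]-.05)<.004)&(np.hypot(Q[:,0]-.483,Q[:,1]+.404)<.12)
print(k.sum(),cv2.minAreaRect((Q[k,:2]*1000).astype(np.float32)))
go(.483,-.404,.06)"
```

```text
0.041859310046617346 [ 0.4839934  -0.39506367  0.15495441]
5061 ((484.9242248535156, -404.0635986328125), (140.34800720214844, 142.29824829101562), 9.175323486328125)
roll -0.0 shift [ 0.07 -0.21  2.38] q6 -2.55 phi -170.8 t 17.4
```

View pics/w7.png

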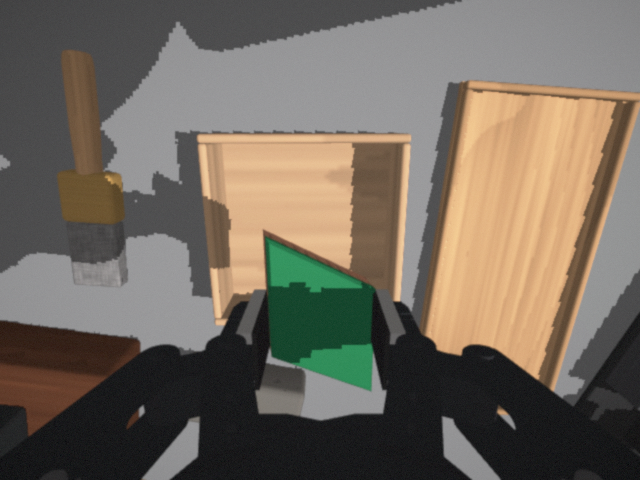

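The picture shows the tile held at (320,310) and the crate's rim spanning (200–410, 135–325); its centre measures (0.485, -0.404). I lower the tile in.

Emit:
drive_tool(claw=[1,1,1,1,1,1,1,1], linear=[[0.02,-0.22,0],[0,0,0.6],[0,0,0.7],[0,0,0.7],[0,0,0.7],[0,0,0.5],[0,0,0.25],[0,0,0]], roll=[0,0,0,0,0,0,0,0])

```text
time_s: 18.25
ee_pos: [0.4845, -0.404, 0.0171]
tcp_rot: [-0.001, -0.081, 0.997, 0.001]
ft_force: [-0.7, -0.4, -1.0]
finger_gap: 0.0416
grip_force: 71.1
```

Emit:
drive_tool(claw=[1,1], linear=[[0,0,0],[0,0,0]], roll=[0,0])

```text
time_s: 18.45
ee_pos: [0.4865, -0.406, 0.0207]
tcp_rot: [0.001, -0.081, 0.997, -0.001]
ft_force: [0.2, -0.3, 0.1]
finger_gap: 0.0419
grip_force: 71.1
```

Emit:
drive_tool(claw=[1,1,1,1], linear=[[0,0,0.2],[0,0,0.08],[0,0,0],[0,0,0]], roll=[0,0,0,0])

```text
time_s: 18.85
ee_pos: [0.4867, -0.406, 0.0105]
tcp_rot: [0.001, -0.081, 0.997, -0.001]
ft_force: [-1.5, 2.3, 9.2]
finger_gap: 0.042
grip_force: 72.0
```

Emit:
drive_tool(claw=[0.0,-0.4,-0.4,-0.4,-0.4,-0.4,-0.4,-0.4], linear=[[0,0,0],[0,0,0],[0,0,0],[0,0,-0.4],[0,0,-0.8],[0,0,-0.8],[0,0,-0.8],[0,0,-0.8]], roll=[0,0,0,0,0,0,0,0])

```text
time_s: 19.65
ee_pos: [0.4854, -0.4046, 0.1539]
tcp_rot: [0.0, -0.081, 0.997, -0.0]
ft_force: [-0.2, -0.7, 0.5]
finger_gap: 0.0596
grip_force: 0.0
```

```bash
python3 -c "
from h import *
s,C,p,P=wlook('w8')
for b in blobs(green(p),C,.02): print(b['px'],b['c'],b['long'],b['area'])
p,d=cams.capture('top');C=cam('top')
for b in blobs(green(p),C,.022):
  if -.5<b['c'][1]<.5 and b['c'][0]<.8: print('top',b['px'],b['c'],b['long'],b['area'])
go(.5082,.2865,.16,165.3)"
```

```text
[314.90045249 227.36199095] [ 0.48754849 -0.40678941] 39.812876213928554 0.0019977732646852733
top [455.14285714 253.02040816] [ 0.48935751 -0.39713876] 23.363187413365694 0.000996593129839301
top [190.69642857 248.5       ] [0.50826521 0.28599703] 14.830795095524357 0.0016478608751600982
top [156.8852459  228.21311475] [0.56167716 0.37447967] -24.289328387285664 0.001635600887838006
roll 2.79 shift [ 3.93 16.92 -0.02] q6 -2.56 phi -170.7 t 19.8
```

Emit:
drive_tool(claw=[-0.4,-0.4,-0.4,-0.4,-0.4,-0.4,-0.4,-0.4], linear=[[0,0,-0.3],[0,0,0],[0,0,0],[0.2,0.95,0],[0.2,0.95,0],[0.2,0.95,0],[0.2,0.95,0],[0.2,0.95,0]], roll=[0.9,0.95,0.94,0,0,0,0,0])

```text
time_s: 20.55
ee_pos: [0.4943, -0.209, 0.1634]
tcp_rot: [-0.0, 0.128, 0.992, 0.0]
ft_force: [1.1, 1.0, -0.1]
finger_gap: 0.06
grip_force: 0.0
```

Emit:
drive_tool(claw=[-0.4,-0.4,-0.4,-0.4,-0.4,-0.4,-0.4,-0.4], linear=[[0.2,0.95,0],[0.2,0.95,0],[0.2,0.95,0],[0.2,0.95,0],[0.2,0.95,0],[0.2,0.95,0],[0.2,0.95,0],[0.2,0.95,0]], roll=[0,0,0,0,0,0,0,0])

```text
time_s: 21.35
ee_pos: [0.5094, 0.1011, 0.1635]
tcp_rot: [-0.0, 0.128, 0.992, -0.0]
ft_force: [0.0, -0.4, -0.4]
finger_gap: 0.0594
grip_force: 0.0
```

Emit:
drive_tool(claw=[-0.35,-0.35,-0.35,-0.35,-0.35,-0.35,-0.35], linear=[[0.2,0.95,0],[0.2,0.95,0],[0.2,0.95,0],[0.2,0.95,0],[0.3,0.7,0.4],[0,0,0.4],[0,0,0]], roll=[0,0,0,0,0,0,0])

```text
time_s: 22.05
ee_pos: [0.5103, 0.2848, 0.1286]
tcp_rot: [-0.003, 0.127, 0.992, -0.002]
ft_force: [-0.4, -0.3, -0.6]
finger_gap: 0.0578
grip_force: 0.0
```

```bash
python3 -c "
from h import *
s,C,p,P=wlook('w9');print(s['ee_pos'])
for b in blobs(green(p),C,.022,300): print(b['px'],b['c'],b['long'],b['area'])
go(.5083,.2872,.007,165.3)"
```

```text
[0.5102608  0.28481643 0.12863435]
[456.85648148 272.97685185] [0.56327539 0.37577909] -25.456902448219914 0.002057704711487293
[322.28806584 234.03292181] [0.50964563 0.28797259] 13.946824224130712 0.002015742123115063
roll 0.01 shift [0.09 0.05 3.08] q6 -0.96 phi 165.4 t 22.1
```

Emit:
drive_tool(claw=[-0.35,-0.35,-0.35,-0.35,-0.35,-0.35,-0.35,-0.35], linear=[[0.08,0.06,0.5],[0,0,0.7],[0,0,0.7],[0,0,0.5],[0,0,0.3],[0,0,0.2],[0,0,0],[0,0,0]], roll=[0.1,0,0,0,0,0,0,0], force=50)

```text
time_s: 22.9
ee_pos: [0.5116, 0.288, 0.0168]
tcp_rot: [0.001, 0.135, 0.991, 0.0]
ft_force: [-0.9, 0.0, 0.2]
finger_gap: 0.0578
grip_force: 0.0
```

Emit:
drive_tool(claw=[-0.35,-0.35,-0.35,1,1,1,1,1], linear=[[0,0,0.2],[0.04,0,0.02],[0,0,0],[0,0,0],[0,0,0],[0,0,0],[0,0,0],[0,0,0]], roll=[0,0,0,0,0,0,0,0])

```text
time_s: 23.7
ee_pos: [0.5096, 0.2886, 0.0074]
tcp_rot: [0.0, 0.135, 0.991, 0.0]
ft_force: [1.4, -0.4, 3.2]
finger_gap: 0.0425
grip_force: 52.4
```

Emit:
drive_tool(claw=[1,1,1,1,1,1,1], linear=[[0,0,-0.3],[0,0,-0.6],[0,0,-0.8],[0,0,-0.8],[0,0,-0.8],[0,0,0],[0,0,0]], roll=[0,0,0,0,0,0,0], force=70)

```text
time_s: 24.4
ee_pos: [0.5093, 0.2884, 0.1398]
tcp_rot: [0.001, 0.135, 0.991, 0.0]
ft_force: [-1.0, -0.9, -1.1]
finger_gap: 0.0412
grip_force: 72.4
```

```bash
python3 -c "
from h import *
go(*st(0,0),.13,168.65)"
```

```text
roll -0.49 shift [-2.34 -7.44  0.24] q6 -0.93 phi 164.5 t 24.4
```

Emit:
drive_tool(claw=[1,1,1,1,1,1,1,1], linear=[[0,0,0],[-0.2,-0.6,0],[-0.3,-0.9,0],[-0.3,-0.9,0],[-0.3,-0.9,0],[-0.3,-0.9,0],[-0.3,-0.9,0],[-0.3,-0.9,0]], roll=[-0.49,0,0,0,0,0,0,0])

```text
time_s: 25.2
ee_pos: [0.5383, 0.036, 0.1364]
tcp_rot: [-0.003, 0.099, 0.995, -0.0]
ft_force: [0.5, -0.6, -0.8]
finger_gap: 0.0414
grip_force: 72.4
```

Emit:
drive_tool(claw=[1,1,1,1,1,1,1,1], linear=[[-0.24,-0.8,0.24],[-0.1,-0.64,0],[0,0,0.5],[0,0,0.5],[0,0,0.5],[0,0,0.2],[0,0,0],[0,0,0]], roll=[0,0,0,0,0,0,0,0])

```text
time_s: 26.0
ee_pos: [0.5422, -0.0217, 0.0611]
tcp_rot: [-0.0, 0.099, 0.995, 0.0]
ft_force: [0.5, 0.6, -0.7]
finger_gap: 0.041
grip_force: 72.3
```

```bash
python3 -c "
from h import *
s=get_state();print(s['finger_gap'],s['ee_pos'],s['ft_force'])
go(*st(0,0),.0505,168.65)"
```

```text
0.040954620750904405 [ 0.5421961  -0.02173294  0.0610628 ] [ 0.53564169  0.56321892 -0.71414549]
roll 0.0 shift [-0.01 -0.    0.26] q6 -1.57 phi 168.7 t 26.0
```

Emit:
drive_tool(claw=[1,1,1,1], linear=[[0,0,0.26],[0,0,0],[0,0,0],[0,0,0]], roll=[0,0,0,0])

```text
time_s: 26.4
ee_pos: [0.5427, -0.0219, 0.0512]
tcp_rot: [0.0, 0.099, 0.995, -0.0]
ft_force: [0.0, -0.1, -1.1]
finger_gap: 0.0415
grip_force: 72.4
```

Emit:
drive_tool(claw=[1,1,1,1], linear=[[0,0,0.03],[0,0,0],[0,0,0],[0,0,0]], roll=[0,0,0,0])

```text
time_s: 26.8
ee_pos: [0.5424, -0.0219, 0.0497]
tcp_rot: [0.0, 0.099, 0.995, 0.0]
ft_force: [-0.2, -0.9, -1.5]
finger_gap: 0.0414
grip_force: 72.4
```

Emit:
drive_tool(claw=[1,1,1,1], linear=[[0,0,0.03],[0,0,0],[0,0,0],[0,0,0]], roll=[0,0,0,0])

```text
time_s: 27.2
ee_pos: [0.5427, -0.0219, 0.049]
tcp_rot: [0.0, 0.099, 0.995, -0.0]
ft_force: [-2.2, 0.2, 4.8]
finger_gap: 0.0415
grip_force: 73.0
```

Contact made at the same height as before. I release it and look.

Emit:
drive_tool(claw=[0.0,-0.4,-0.4,-0.4,-0.4,-0.4,-0.4,-0.4], linear=[[0,0,0],[0,0,0],[0,0,0],[0,0,0],[0,0,-0.3],[0,0,-0.8],[0,0,-0.8],[0,0,0]], roll=[0,0,0,0,0,0,0,0])

```text
time_s: 28.0
ee_pos: [0.5469, -0.0227, 0.1306]
tcp_rot: [0.006, 0.099, 0.995, -0.001]
ft_force: [0.4, -0.4, 1.2]
finger_gap: 0.0597
grip_force: 0.0
```

Emit:
drive_tool(claw=[-0.4,-0.4,-0.4,-0.4], linear=[[0,0,-0.8],[0,0,-0.2],[0,0,0],[0,0,0]], roll=[0,0,0,0])

```text
time_s: 28.4
ee_pos: [0.5418, -0.0218, 0.1636]
tcp_rot: [-0.001, 0.099, 0.995, 0.0]
ft_force: [0.1, -0.2, 0.4]
finger_gap: 0.0598
grip_force: 0.0
```

```bash
python3 -c "
from h import *
tilt('w10');print(get_state()['ee_pos']);go(*st(0,0),.0485,168.65)"
```

```text
n 3402 tilt deg x,y [ 0.02270708 -0.07585238] z0 0.06379592134380593 mean [-0.00032875  0.00098207] ylim [-0.01785196  0.02047359]
[319.39759036 239.76706827] [ 0.54317235 -0.02063864] stand xy [0.00043064 0.00127097] long 17.567273683173678 0.002001675557181493
[ 0.54136359 -0.02165695  0.1629435 ]
roll 0.0 shift [-0.03  0.    2.86] q6 -1.57 phi 168.7 t 28.4
```

The second tile balances, level within 0.1°. It goes to the tray.

Emit:
drive_tool(claw=[-0.35,-0.35,-0.35,-0.35,-0.35,-0.35,-0.35,-0.35], linear=[[-0.01,0,0.5],[0,0,0.6],[0,0,0.6],[0,0,0.6],[0,0,0.3],[0,0,0.1],[0,0,0],[0,0,0]], roll=[0,0,0,0,0,0,0,0], force=40)

```text
time_s: 29.25
ee_pos: [0.5437, -0.0221, 0.0574]
tcp_rot: [0.001, 0.099, 0.995, -0.0]
ft_force: [-0.1, 0.0, -0.4]
finger_gap: 0.0575
grip_force: 0.0
```

Emit:
drive_tool(claw=[-0.35,-0.35,1,1,1,1,1,1], linear=[[0,0,0.17],[0,0,0],[0,0,0],[0,0,0],[0,0,0],[0,0,0],[0,0,0],[0,0,0]], roll=[0,0,0,0,0,0,0,0], force=50)

```text
time_s: 30.05
ee_pos: [0.5429, -0.022, 0.0501]
tcp_rot: [0.0, 0.099, 0.995, -0.0]
ft_force: [-2.3, -0.2, 4.6]
finger_gap: 0.0421
grip_force: 50.7
```

Emit:
drive_tool(claw=[1,1,1,1,1,1,1,1], linear=[[0,0,-0.3],[0,0,-0.8],[0,0,-0.8],[0,0,-0.8],[0,0,0],[0,0,0],[0,0,0],[0,0,0]], roll=[0,0,0,0,0,1,1,1], force=70)

```text
time_s: 30.85
ee_pos: [0.5421, -0.0218, 0.1567]
tcp_rot: [-0.001, 0.321, 0.947, -0.0]
ft_force: [-1.3, 0.8, -1.0]
finger_gap: 0.0414
grip_force: 73.5
```

Emit:
drive_tool(claw=[1,1,1,1,1,1,1,1], linear=[[0,0,0],[0,0,0],[0,0,0],[0,0,0],[0,0,0],[0,0,0],[0,0,0],[0,0,0]], roll=[1,1,1,1,1,1,1,1])

```text
time_s: 31.65
ee_pos: [0.542, -0.0218, 0.1564]
tcp_rot: [-0.001, 0.8, 0.6, -0.001]
ft_force: [0.2, -0.6, -0.6]
finger_gap: 0.0415
grip_force: 73.5
```

```bash
cat >> h.py <<'E'
TY=5.36;T0=np.array([.4973,-.229])
def tr(x,y=0):
    a=np.radians(TY);return T0+np.array([x*np.cos(a)-y*np.sin(a),x*np.sin(a)+y*np.cos(a)])
E
python3 -c "
from h import *
s=get_state();print(s['finger_gap'],s['ee_pos'],s['ft_force'],tr(.082))
go(*tr(.082),.1,65.36)"
```

```text
0.04146011888225853 [ 0.54201146 -0.02180788  0.15644735] [ 0.22546665 -0.58194233 -0.62965709] [ 0.57894145 -0.22134011]
roll 0.98 shift [-4.15  2.92  1.41] q6 0.08 phi 73.8 t 31.6
```

Emit:
drive_tool(claw=[1,1,1,1,1,1,1,1], linear=[[0,0,0],[-0.6,0.42,0],[-0.8,0.56,0],[-0.8,0.56,0],[-0.8,0.56,0],[-0.8,0.56,0.4],[-0.35,0.26,1.0],[0,0,0]], roll=[0.98,0,0,0,0,0,0,0])

```text
time_s: 32.45
ee_pos: [0.5763, -0.2218, 0.0943]
tcp_rot: [-0.005, 0.841, 0.541, -0.003]
ft_force: [-1.3, 1.1, -2.5]
finger_gap: 0.0411
grip_force: 73.5
```

Emit:
drive_tool(claw=[1,1], linear=[[0,0,0],[0,0,0]], roll=[0,0])

```text
time_s: 32.65
ee_pos: [0.5815, -0.2207, 0.1026]
tcp_rot: [0.0, 0.84, 0.543, 0.0]
ft_force: [0.6, 0.4, -1.2]
finger_gap: 0.0413
grip_force: 73.5
```

Run:
```python
from h import *
s,C,p,P=wlook('w11');print(s['finger_gap'],s['ee_pos'])
h=cv2.cvtColor(p,cv2.COLOR_RGB2HSV)
go(*tr(.082),.01,65.36)
cv2.imwrite('pics/w11.png',p[:,:,::-1])
```

```text
0.04126965183517663 [ 0.58154857 -0.22067266  0.10257238]
roll 0.05 shift [-0.05 -0.06  2.33] q6 -0.08 phi 65.8 t 32.7
```

View pics/w11.png

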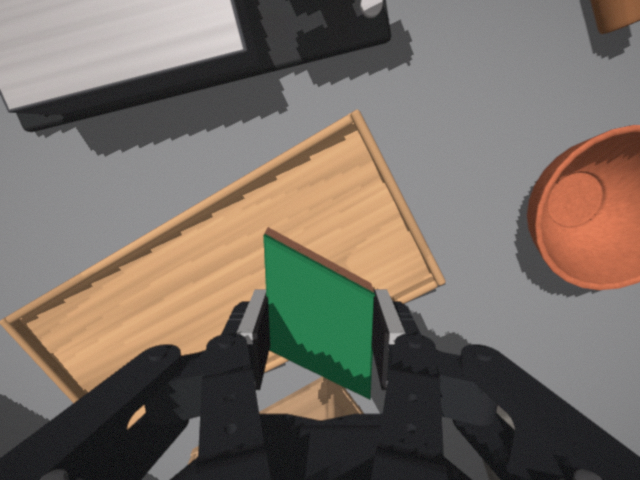

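The picture shows the tile at (320,310), its long axis nearly parallel to the tray's short wall (355,112)–(443,282). I lower it.

Emit:
drive_tool(claw=[1,1,1,1,1,1,1], linear=[[-0.05,-0.06,0.5],[0,0,0.7],[0,0,0.6],[0,0,0.35],[0,0,0],[0,0,0],[0,0,0]], roll=[0.05,0,0,0,0,0,0])

```text
time_s: 33.4
ee_pos: [0.5796, -0.2228, 0.0178]
tcp_rot: [0.002, 0.842, 0.539, 0.001]
ft_force: [0.3, -0.7, -1.0]
finger_gap: 0.0411
grip_force: 73.6
```

Emit:
drive_tool(claw=[1,1,1], linear=[[0,0,0.08],[0,0,0],[0,0,0]], roll=[0,0,0])

```text
time_s: 33.7
ee_pos: [0.5781, -0.2222, 0.0128]
tcp_rot: [0.0, 0.842, 0.539, 0.0]
ft_force: [-1.2, -0.3, 0.1]
finger_gap: 0.0413
grip_force: 73.6
```

Emit:
drive_tool(claw=[1,1,1,1], linear=[[0,0,0.1],[0,0,0.03],[0,0,0],[0,0,0]], roll=[0,0,0,0])

```text
time_s: 34.1
ee_pos: [0.5778, -0.2221, 0.0071]
tcp_rot: [-0.0, 0.842, 0.539, -0.0]
ft_force: [0.1, -0.5, -0.7]
finger_gap: 0.0414
grip_force: 73.6
```

Emit:
drive_tool(claw=[1,1,1,0.2,-0.4,-0.4,-0.4,-0.4], linear=[[0,0,0.03],[0,0,0],[0,0,0],[0,0,0],[0,0,0],[0,0,0],[0,0,-0.4],[0,0,-0.8]], roll=[0,0,0,0,0,0,0,0])

```text
time_s: 34.9
ee_pos: [0.5755, -0.2208, 0.052]
tcp_rot: [-0.003, 0.842, 0.539, -0.002]
ft_force: [-0.3, 0.5, -0.3]
finger_gap: 0.06
grip_force: 0.0
```

Emit:
drive_tool(claw=[-0.4,-0.4,-0.4,-0.4,-0.4,-0.4,-0.4,-0.4], linear=[[0,0,-0.8],[0,0,-0.8],[0,0,-0.8],[0,0,0],[0,0,0],[0,0,0],[0,0,0],[0,0,0]], roll=[0,0,0,0,-0.9,-0.9,-0.9,-0.9])

```text
time_s: 35.7
ee_pos: [0.5776, -0.2219, 0.15]
tcp_rot: [-0.0, 0.666, 0.746, -0.0]
ft_force: [-0.2, 0.2, 0.0]
finger_gap: 0.0598
grip_force: 0.0
```

```bash
python3 -c "
from h import *
p,d=cams.capture('top');C=cam('top')
for b in blobs(green(p),C,.022):
  if -.5<b['c'][1]<.5 and b['c'][0]<.8: print('top',b['px'],b['c'],b['long'],b['area'])
print(tr(.082),get_state()['ee_pos'])
go(.5625,.3755,.16,126)"
```

```text
top [458.0483871  254.79032258] [ 0.48629074 -0.40391972] 39.606989557282375 0.001535521607068181
top [156.8852459  228.19672131] [0.5617908  0.37445121] -24.493987481864234 0.0016288564442276956
top [388.77142857 218.6       ] [ 0.58181227 -0.22771248] 69.05114756556195 0.0005751205245172978
[ 0.57894145 -0.22134011] [ 0.5776171  -0.22197058  0.14992738]
roll -3.41 shift [12.31  8.47 -0.25] q6 -0.62 phi 96.7 t 35.8
```

Emit:
drive_tool(claw=[-0.4,-0.4,-0.4,-0.4,-0.4,-0.4,-0.4,-0.4], linear=[[0,0,-0.5],[0,0,0],[0,0,0],[0,0,0],[0.77,0.53,0],[0.77,0.53,0],[0.77,0.53,0],[0.77,0.53,0]], roll=[-0.85,-0.85,-0.85,-0.82,0,0,0,0])

```text
time_s: 36.55
ee_pos: [0.5758, -0.0713, 0.17]
tcp_rot: [-0.0, 0.462, 0.887, 0.0]
ft_force: [0.0, 0.0, 0.2]
finger_gap: 0.0597
grip_force: 0.0
```

Emit:
drive_tool(claw=[-0.4,-0.4,-0.4,-0.4,-0.4,-0.4,-0.4,-0.4], linear=[[0.77,0.53,0],[0.77,0.53,0],[0.77,0.53,0],[0.77,0.53,0],[0.77,0.53,0],[0.77,0.53,0],[0.77,0.53,0],[0.77,0.53,0]], roll=[0,0,0,0,0,0,0,0])

```text
time_s: 37.35
ee_pos: [0.5725, 0.228, 0.17]
tcp_rot: [-0.0, 0.461, 0.887, -0.0]
ft_force: [0.2, -0.6, -0.8]
finger_gap: 0.0597
grip_force: 0.0
```

Emit:
drive_tool(claw=[-0.35,-0.35,-0.35,-0.35,-0.35,-0.35,-0.35], linear=[[0.77,0.53,0],[0.77,0.53,0],[0.77,0.53,0],[0.76,0.52,0.3],[0,0,0.7],[0,0,0],[0,0,0]], roll=[0,0,0,0,0,0,0])

```text
time_s: 38.05
ee_pos: [0.5703, 0.3748, 0.129]
tcp_rot: [-0.001, 0.461, 0.887, -0.001]
ft_force: [1.1, -0.1, -0.8]
finger_gap: 0.0575
grip_force: 0.0
```

```bash
python3 -c "
from h import *
s,C,p,P=wlook('w12');print(s['ee_pos'])
for b in blobs(green(p),C,.022,300): print(b['px'],b['c'],b['long'],b['area'])
p,d=cams.capture('top');C=cam('top')
for b in blobs(green(p),C,.022):
  if -.5<b['c'][1]<.5 and b['c'][0]<.8: print('top',b['px'],b['c'],b['long'],b['area'])
go(.5630,.3757,.007,125)"
```

```text
[0.57027587 0.37477113 0.12899712]
[313.87654321 229.22222222] [0.56425231 0.37698843] -27.682794147423465 0.0019964248274940252
top [458.26984127 254.71428571] [ 0.48594624 -0.40471308] 41.453806713415815 0.0016124789292114973
top [157.15 228.  ] [0.5614248  0.37385149] -24.20058325372516 0.001570883573371768
top [386.25454545 221.34545455] [ 0.57459063 -0.22168478] -85.22219339843642 0.0015771915165308118
roll 0.01 shift [ 0.14 -0.18  3.11] q6 -0.16 phi 125.1 t 38.1
```

Emit:
drive_tool(claw=[-0.35,-0.35,-0.35,-0.35,-0.35,-0.35,-0.35,-0.35], linear=[[0.13,-0.13,0.5],[0,0,0.7],[0,0,0.7],[0,0,0.5],[0,0,0.3],[0,0,0.2],[0,0,0],[0,0,0]], roll=[0.1,0,0,0,0,0,0,0], force=50)

```text
time_s: 38.95
ee_pos: [0.565, 0.3771, 0.0155]
tcp_rot: [0.001, 0.467, 0.884, 0.001]
ft_force: [-0.6, 0.1, 0.2]
finger_gap: 0.0573
grip_force: 0.0
```

```bash
python3 -c "
from h import *
go(.5635,.376,.0065)"
```

```text
roll -0.0 shift [-0.   -0.05  0.22] q6 -0.14 phi 124.3 t 39.0
```

Emit:
drive_tool(claw=[-0.35,-0.35,-0.35,1,1,1,1,1], linear=[[0,0,0.18],[0,0,0.02],[0,0,0],[0,0,0],[0,0,0],[0,0,0],[0,0,0],[0,0,0]], roll=[0,0,0,0,0,0,0,0])

```text
time_s: 39.75
ee_pos: [0.5643, 0.377, 0.0066]
tcp_rot: [0.0, 0.467, 0.884, 0.0]
ft_force: [-0.3, 0.1, 2.4]
finger_gap: 0.0418
grip_force: 53.7
```

Emit:
drive_tool(claw=[1,1,1,1,1,1,1,1], linear=[[0,0,-0.3],[0,0,-0.6],[0,0,-0.8],[0,0,-0.8],[0,0,-0.8],[0,0,0],[0,0,0],[0,0,0]], roll=[0,0,0,0,0,-0.9,-0.9,-0.9], force=70)

```text
time_s: 40.55
ee_pos: [0.5636, 0.3766, 0.1388]
tcp_rot: [-0.0, 0.277, 0.961, -0.0]
ft_force: [0.1, 0.3, -1.1]
finger_gap: 0.0415
grip_force: 72.1
```

```bash
python3 -c "
from h import *
s=get_state();print(s['finger_gap'])
go(*st(0,0),.13,168.65)"
```

```text
0.04152367406498061
roll -2.42 shift [-1.44 -9.87  0.22] q6 -0.55 phi 147.8 t 40.5
```

Emit:
drive_tool(claw=[1,1,1,1,1,1,1,1], linear=[[0,0,0],[0,0,0],[0,0,0],[-0.1,-0.6,0],[-0.13,-0.9,0],[-0.13,-0.9,0],[-0.13,-0.9,0],[-0.13,-0.9,0]], roll=[-0.82,-0.8,-0.8,0,0,0,0,0])

```text
time_s: 41.35
ee_pos: [0.5535, 0.2058, 0.1382]
tcp_rot: [-0.0, 0.102, 0.995, -0.0]
ft_force: [0.8, 0.5, -0.9]
finger_gap: 0.0417
grip_force: 72.0
```

Emit:
drive_tool(claw=[1,1,1,1,1,1,1,1], linear=[[-0.13,-0.9,0],[-0.13,-0.9,0],[-0.13,-0.9,0],[-0.13,-0.9,0],[-0.13,-0.9,0.1],[-0.13,-0.7,0.1],[-0.04,-0.47,0],[0,0,0]], roll=[0,0,0,0,0,0,0,0])

```text
time_s: 42.15
ee_pos: [0.5398, -0.0238, 0.1302]
tcp_rot: [-0.0, 0.103, 0.995, -0.0]
ft_force: [-0.0, 0.2, -0.5]
finger_gap: 0.041
grip_force: 72.1
```

Emit:
drive_tool(claw=[1,1,1,1,1,1,1], linear=[[0,0,0.5],[0,0,0.5],[0,0,0.5],[0,0,0.2],[0,0,0],[0,0,0],[0,0,0]], roll=[0,0,0,0,0,0,0])

```text
time_s: 42.85
ee_pos: [0.5416, -0.0215, 0.0634]
tcp_rot: [0.001, 0.102, 0.995, -0.0]
ft_force: [0.3, 0.4, -0.1]
finger_gap: 0.0416
grip_force: 72.1
```

```bash
python3 -c "
from h import *
s=get_state();print(s['finger_gap'],s['ee_pos'],s['ft_force'])
go(*st(0,0),.0505,168.65)"
```

```text
0.04159900958891172 [ 0.54160494 -0.02146478  0.06341916] [ 0.34291457  0.3508239  -0.07606527]
roll -0.04 shift [-0.02 -0.    0.32] q6 -1.57 phi 168.3 t 42.9
```

Emit:
drive_tool(claw=[1,1,1,1], linear=[[-0.02,0,0.3],[0,0,0],[0,0,0],[0,0,0]], roll=[-0.04,0,0,0])

```text
time_s: 43.25
ee_pos: [0.5412, -0.0217, 0.05]
tcp_rot: [-0.0, 0.099, 0.995, 0.0]
ft_force: [-0.0, -0.3, -0.6]
finger_gap: 0.0413
grip_force: 72.1
```

Emit:
drive_tool(claw=[1,1,1,1], linear=[[0,0,0.04],[0,0,0],[0,0,0],[0,0,0]], roll=[0,0,0,0])

```text
time_s: 43.65
ee_pos: [0.5413, -0.0217, 0.0485]
tcp_rot: [0.0, 0.099, 0.995, -0.0]
ft_force: [-1.6, -0.5, -0.9]
finger_gap: 0.0417
grip_force: 72.1
```

Emit:
drive_tool(claw=[1,1,1,1], linear=[[0.02,0,0.025],[0,0,0],[0,0,0],[0,0,0]], roll=[0,0,0,0])

```text
time_s: 44.05
ee_pos: [0.5412, -0.0217, 0.0481]
tcp_rot: [0.001, 0.099, 0.995, -0.0]
ft_force: [0.6, -1.0, 3.8]
finger_gap: 0.042
grip_force: 72.6
```

Emit:
drive_tool(claw=[0.0,-0.4,-0.4,-0.4,-0.4,-0.4,-0.4,-0.4], linear=[[0,0,0],[0,0,0],[0,0,0],[0,0,0],[0,0,-0.3],[0,0,-0.8],[0,0,-0.8],[0,0,0]], roll=[0,0,0,0,0,0,0,0])

```text
time_s: 44.85
ee_pos: [0.5447, -0.0223, 0.1295]
tcp_rot: [0.006, 0.099, 0.995, -0.001]
ft_force: [1.2, 0.1, 1.3]
finger_gap: 0.0597
grip_force: 0.0
```

Emit:
drive_tool(claw=[-0.4,-0.4,-0.4,-0.4], linear=[[0,0,-0.8],[0,0,-0.2],[0,0,0],[0,0,0]], roll=[0,0,0,0])

```text
time_s: 45.25
ee_pos: [0.5398, -0.0214, 0.1625]
tcp_rot: [-0.001, 0.099, 0.995, 0.0]
ft_force: [-1.0, -0.3, -0.2]
finger_gap: 0.0601
grip_force: 0.0
```

```bash
python3 -c "
from h import *
tilt('w13');go(*st(0,0),.0485,168.65)"
```

```text
n 3436 tilt deg x,y [ 0.00251698 -0.0172375 ] z0 0.06378050579860756 mean [-0.00226155  0.00097845] ylim [-0.01785247  0.02036709]
[319.38645418 240.31474104] [ 0.54126828 -0.02028472] stand xy [-0.00150584  0.00124324] long 17.332610078650227 0.0020018472429302126
roll 0.0 shift [-0.08  0.    2.84] q6 -1.57 phi 168.7 t 45.3
```

The third tile balances too. It goes to the tray's middle slot.

Emit:
drive_tool(claw=[-0.35,-0.35,-0.35,-0.35,-0.35,-0.35,-0.35,-0.35], linear=[[-0.02,0,0.5],[0,0,0.6],[0,0,0.6],[0,0,0.6],[0,0,0.3],[0,0,0.1],[0,0,0],[0,0,0]], roll=[0,0,0,0,0,0,0,0], force=40)

```text
time_s: 46.1
ee_pos: [0.5421, -0.0218, 0.0564]
tcp_rot: [0.001, 0.099, 0.995, -0.0]
ft_force: [-0.0, -0.2, -0.2]
finger_gap: 0.0578
grip_force: 0.0
```

Emit:
drive_tool(claw=[-0.35,-0.35,1,1,1,1,1,1], linear=[[0,0,0.17],[0,0,0],[0,0,0],[0,0,0],[0,0,0],[0,0,0],[0,0,0],[0,0,0]], roll=[0,0,0,0,0,0,0,0], force=50)

```text
time_s: 46.9
ee_pos: [0.5413, -0.0217, 0.0491]
tcp_rot: [0.0, 0.099, 0.995, -0.0]
ft_force: [-3.4, -0.2, 5.5]
finger_gap: 0.0419
grip_force: 50.7
```

Emit:
drive_tool(claw=[1,1,1,1,1,1,1,1], linear=[[0,0,-0.3],[0,0,-0.8],[0,0,-0.8],[0,0,-0.8],[0,0,0],[0,0,0],[0,0,0],[0,0,0]], roll=[0,0,0,0,0,1,1,1], force=70)

```text
time_s: 47.7
ee_pos: [0.5405, -0.0215, 0.1557]
tcp_rot: [-0.001, 0.321, 0.947, -0.0]
ft_force: [-0.5, 0.0, -0.5]
finger_gap: 0.0414
grip_force: 73.7
```

Emit:
drive_tool(claw=[1,1,1,1,1,1,1,1], linear=[[0,0,0],[0,0,0],[0,0,0],[0,0,0],[0,0,0],[0,0,0],[0,0,0],[0,0,0]], roll=[1,1,1,1,1,1,1,1])

```text
time_s: 48.5
ee_pos: [0.5405, -0.0215, 0.1555]
tcp_rot: [-0.001, 0.8, 0.6, -0.001]
ft_force: [0.9, -0.2, -1.5]
finger_gap: 0.0419
grip_force: 73.7
```

```bash
python3 -c "
from h import *
s=get_state();print(s['finger_gap'],s['ee_pos'],s['ft_force'],tr(-.002))
go(*tr(-.002),.1,65.36)"
```

```text
0.04188000606032348 [ 0.54046164 -0.02151361  0.15546213] [ 0.85493993 -0.21861622 -1.54950673] [ 0.49530875 -0.22918683]
roll 0.98 shift [-5.19  1.14  1.39] q6 0.08 phi 73.8 t 48.5
```

Emit:
drive_tool(claw=[1,1,1,1,1,1,1,1], linear=[[0,0,0],[-0.6,0.14,0],[-0.9,0.2,0],[-0.9,0.2,0],[-0.9,0.2,0],[-0.9,0.2,0],[-0.7,0.15,0.4],[-0.29,0.05,0.6]], roll=[0.98,0,0,0,0,0,0,0])

```text
time_s: 49.3
ee_pos: [0.4979, -0.2331, 0.1173]
tcp_rot: [0.002, 0.841, 0.541, 0.001]
ft_force: [-0.7, 0.4, -0.9]
finger_gap: 0.0413
grip_force: 73.7
```

Emit:
drive_tool(claw=[1,1,1,1,1,1,1,1], linear=[[0,0,0.6],[0,0,0.6],[0,0,0.6],[0,0,0.4],[0,0,0.1],[0,0,0],[0,0,0],[0,0,0]], roll=[0,0,0,0,0,0,0,0])

```text
time_s: 50.1
ee_pos: [0.4983, -0.2302, 0.0259]
tcp_rot: [0.001, 0.84, 0.543, 0.001]
ft_force: [-0.3, 0.8, -1.2]
finger_gap: 0.0419
grip_force: 73.7
```

```bash
python3 -c "
from h import *
s=get_state();print(s['finger_gap'],s['ee_pos'],s['ft_force'])
go(*tr(-.002),.006,65.36)"
```

```text
0.04185578534710066 [ 0.49834301 -0.23024295  0.02590676] [-0.31003623  0.78609095 -1.18950325]
roll 0.04 shift [-0.01 -0.08  0.5 ] q6 -0.17 phi 65.7 t 50.1
```

Emit:
drive_tool(claw=[1,1,1,1,1,1], linear=[[0,-0.08,0.2],[0,0,0.15],[0,0,0.08],[0,0,0],[0,0,0],[0,0,0]], roll=[0.04,0,0,0,0,0])

```text
time_s: 50.7
ee_pos: [0.4973, -0.2303, 0.0157]
tcp_rot: [0.003, 0.841, 0.54, 0.001]
ft_force: [-16.5, 8.8, 46.9]
finger_gap: 0.0415
grip_force: 108.1
```

Emit:
drive_tool(claw=[1,1,1,1], linear=[[0,0,-0.2],[0,0,-0.2],[0,0,0],[0,0,0]], roll=[0,0,0,0])

```text
time_s: 51.1
ee_pos: [0.4939, -0.228, 0.0228]
tcp_rot: [-0.001, 0.842, 0.54, -0.0]
ft_force: [0.2, 0.3, 0.1]
finger_gap: 0.0413
grip_force: 73.7
```

```bash
python3 -c "
from h import *
s,C,p,P=wlook('w14');print(s['ee_pos'],s['ft_force'],s['finger_gap'])"
```

```text
[ 0.49393992 -0.22797391  0.02279558] [0.2476084  0.2876983  0.09245953] 0.04133285796167344
```

View pics/w14.png

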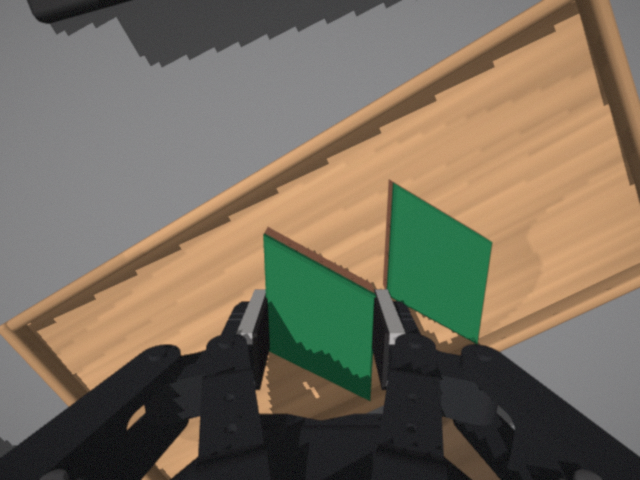

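The picture shows the tray tile at (438,262), much nearer the middle than I laid it. It had been knocked aside and my finger pressed on it. I measure it and choose the other end slot.

Emit:
drive_tool(claw=[1,1,1,1], linear=[[0,0,-0.8],[0,0,-0.8],[0,0,0],[0,0,0]], roll=[0,0,0,0])

```text
time_s: 51.55
ee_pos: [0.4945, -0.2284, 0.0872]
tcp_rot: [0.0, 0.842, 0.54, 0.0]
ft_force: [-0.8, -0.6, -1.0]
finger_gap: 0.0413
grip_force: 73.8
```

```bash
python3 -c "
from h import *
s,C,p,P=wlook('w15');print(s['ee_pos'],tr(-.002),tr(-.082))
for b in blobs(green(p),C,.02): print(b['px'],b['c'],b['long'],b['area'],'tray', np.round((b['c']-T0)@np.array([[np.cos(.0935),-np.sin(.0935)],[np.sin(.0935),np.cos(.0935)]]),4))
Q=P[green(p)];k=(Q[:,2]<.03);A=np.c_[Q[k,:2],np.ones(k.sum())];print(k.sum(),np.linalg.lstsq(A,Q[k,2],rcond=None)[0],Q[k].mean(0))
go(*tr(-.078),.09,65.36)"
```

```text
[ 0.49447228 -0.228357    0.08719121] [ 0.49530875 -0.22918683] [ 0.41565855 -0.23665989]
[317.88194444 317.28472222] [ 0.47478223 -0.26937272] -85.85656051537697 0.00548522310239315 tray [-0.0262 -0.0381]
[402.00701754 226.0245614 ] [ 0.54613422 -0.2323685 ] -84.72288614531666 0.00199391263153702 tray [ 0.0483 -0.0079]
5494 [ 0.00847223 -0.0015829   0.01507021] [ 0.54621413 -0.23132796  0.02006403]
roll -0.0 shift [-0.96 -1.59 -0.1 ] q6 -0.16 phi 65.4 t 51.6
```

Emit:
drive_tool(claw=[1,1,1,1,1,1,1,1], linear=[[-0.5,-0.8,0],[-0.46,-0.75,0],[0,0,0.5],[0,0,0.6],[0,0,0.4],[0,0,0.2],[0,0,0],[0,0,0]], roll=[0,0,0,0,0,0,0,0])

```text
time_s: 52.4
ee_pos: [0.4219, -0.2372, 0.0191]
tcp_rot: [-0.0, 0.842, 0.54, -0.0]
ft_force: [0.9, -0.1, -0.5]
finger_gap: 0.0414
grip_force: 73.7
```

```bash
python3 -c "
from h import *
s,C,p,P=wlook('w16');print(s['finger_gap'],s['ee_pos'],s['ft_force'])
go(*tr(-.078),.006,65.36)"
```

```text
0.041382191966299775 [ 0.42194408 -0.23720151  0.01911196] [ 0.925093   -0.12468569 -0.45586114]
roll 0.0 shift [ 0.   -0.08  0.34] q6 -0.26 phi 65.4 t 52.5
```

View pics/w16.png

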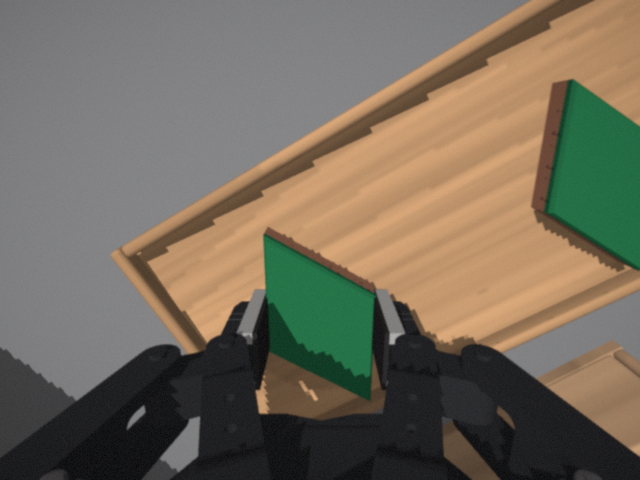

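The picture shows the end of the tray clear around the held tile at (320,310), with the other tile well away at (595,175).

Emit:
drive_tool(claw=[1,1,1,1,1], linear=[[0,0,0.18],[0,0,0.1],[0,0,0],[0,0,0],[0,0,0]], roll=[0,0,0,0,0])

```text
time_s: 52.95
ee_pos: [0.4222, -0.2375, 0.0084]
tcp_rot: [0.0, 0.842, 0.54, 0.0]
ft_force: [0.3, 1.0, -1.4]
finger_gap: 0.0417
grip_force: 73.7
```

Emit:
drive_tool(claw=[1,1,1], linear=[[0,0,0.04],[0,0,0],[0,0,0]], roll=[0,0,0])

```text
time_s: 53.25
ee_pos: [0.4221, -0.2374, 0.0067]
tcp_rot: [0.0, 0.842, 0.54, 0.0]
ft_force: [-0.1, 0.6, -1.6]
finger_gap: 0.0416
grip_force: 73.7
```

Emit:
drive_tool(claw=[1,1,1,0.2,-0.3,-0.3,-0.3,-0.3], linear=[[0,0,0.04],[0,0,0],[0,0,0],[0,0,0],[0,0,0],[0,0,0],[0,0,-0.4],[0,0,-0.8]], roll=[0,0,0,0,0,0,0,0])

```text
time_s: 54.05
ee_pos: [0.4198, -0.2355, 0.051]
tcp_rot: [-0.003, 0.842, 0.54, -0.001]
ft_force: [0.4, 0.1, -0.1]
finger_gap: 0.0559
grip_force: 0.0
```

Emit:
drive_tool(claw=[1,1,1,1,1,1,1], linear=[[0,0,-0.8],[0,0,-0.8],[0,0,-0.8],[0,0,-0.8],[0,0,-0.6],[0,0,0],[0,0,0]], roll=[0,0,0,0,0,0,0])

```text
time_s: 54.75
ee_pos: [0.4221, -0.2374, 0.205]
tcp_rot: [0.0, 0.842, 0.54, 0.0]
ft_force: [-0.0, 0.7, 0.1]
finger_gap: -0.0001
grip_force: 0.0
```

```bash
python3 -c "
from h import *
p,d=cams.capture('top');C=cam('top');cv2.imwrite('pics/top2.png',p[:,:,::-1])
for b in blobs(green(p),C,.022):
  if -.5<b['c'][1]<.5 and b['c'][0]<.8: print('top',b['px'],b['c'],b['long'],b['area'])
s,C,p,P=wlook('w17');
for b in blobs(green(p),C,.02): print(b['px'],b['c'],b['long'],b['area'],'tray', np.round((b['c']-T0)@np.array([[np.cos(.0935),-np.sin(.0935)],[np.sin(.0935),np.cos(.0935)]]),4))
go(*st(.098,.076),.11,78.65)"
```

```text
top [388.17647059 278.91176471] [ 0.42413812 -0.22126813] -50.69409235843218 0.0005319027688342333
top [391.         232.73214286] [ 0.54458306 -0.23276093] -84.73161919866402 0.0015938768315315246
[451.53741497 328.80272109] [ 0.48939018 -0.40239767] 41.2114115761322 0.0018213957040441036 tray [-0.0241 -0.1719]
[321.43617021 212.40957447] [ 0.42194141 -0.23660255] -86.01788078107255 0.0019322309976175427 tray [-0.0757 -0.0005]
[448.375 150.88 ] [ 0.54583762 -0.23271316] -84.53541343285448 0.001978673958724737 tray [ 0.048  -0.0082]
roll -1.55 shift [7.76 4.37 2.33] q6 -0.26 phi 65.4 t 54.9
```

View pics/top2.png

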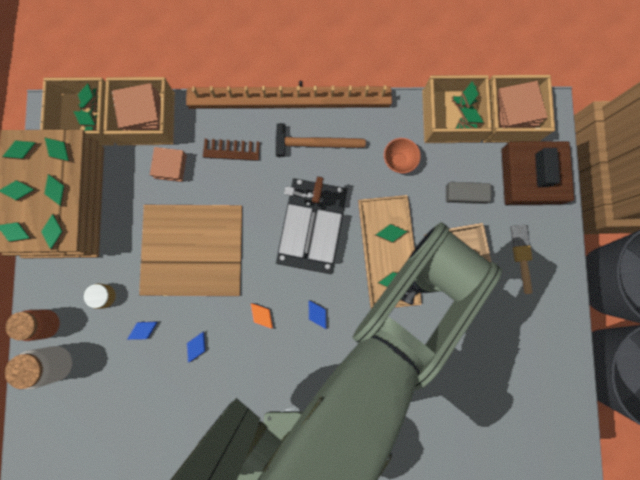

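The top view shows an empty board, two tiles in the tray at (390,233) and (388,279), and the crate tile under the arm. Next I press the pawl's tail.

Emit:
drive_tool(claw=[1,1,1,1,1,1,1,1], linear=[[0,0,0],[0,0,0],[0.7,0.4,0],[0.85,0.48,0],[0.85,0.48,0],[0.85,0.48,0],[0.85,0.48,0],[0.85,0.48,0]], roll=[-0.8,-0.75,0,0,0,0,0,0])

```text
time_s: 55.65
ee_pos: [0.5704, -0.0636, 0.2027]
tcp_rot: [-0.002, 0.773, 0.634, -0.001]
ft_force: [-0.7, -0.3, -0.2]
finger_gap: -0.0
grip_force: 0.0
```

Emit:
drive_tool(claw=[1,1,1,1,1,1,1], linear=[[0.85,0.48,0],[0.85,0.48,0],[0.85,0.48,0],[0.26,0.13,0.3],[0,0,0.7],[0,0,0],[0,0,0]], roll=[0,0,0,0,0,0,0])

```text
time_s: 56.35
ee_pos: [0.6524, 0.0323, 0.1625]
tcp_rot: [-0.002, 0.774, 0.634, -0.002]
ft_force: [0.2, 0.1, -0.2]
finger_gap: -0.0001
grip_force: 0.0
```

```bash
python3 -c "
from h import *
s,C,p,P=wlook('w18');print(s['ee_pos'],s['finger_gap'])
h=cv2.cvtColor(p,cv2.COLOR_RGB2HSV)
Q=P.reshape(-1,3);t=st(.098,.074);k=(np.hypot(Q[:,0]-t[0],Q[:,1]-t[1])<.025)&(abs(Q[:,2]-.049)<.004)
print(t,k.sum(),cv2.minAreaRect((Q[k,:2]*1000).astype(np.float32)),Q[k,:].mean(0))
go(*st(.098,.076),.055,78.65)"
```

```text
[0.65242532 0.03228017 0.16247071] -0.0001008316490565632
[0.65314678 0.03146623] 783 ((654.3472290039062, 30.273956298828125), (24.9521541595459, 19.382015228271484), 78.75843811035156) [0.65465187 0.03207024 0.04902558]
roll -0.0 shift [ 0.03 -0.01  2.73] q6 0.12 phi 78.6 t 56.4
```

View pics/w18.png

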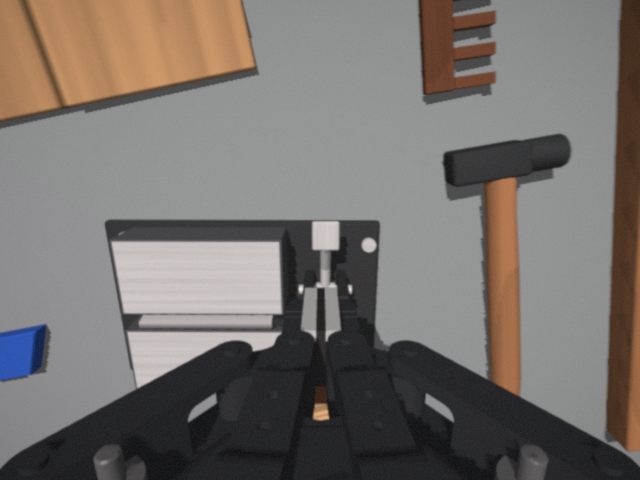

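The picture shows the pawl tail at (325,235), centred under the closed fingers and measured at (0.654, 0.031, 0.049). I press down.

Emit:
drive_tool(claw=[1,1,1,1,1,1,1,1], linear=[[0.03,0.03,0.5],[0,0,0.6],[0,0,0.7],[0,0,0.5],[0,0,0.3],[0,0,0],[0,0,0],[0,0,0]], roll=[0,0,0,0,0,0,0,0])

```text
time_s: 57.2
ee_pos: [0.6574, 0.0334, 0.0632]
tcp_rot: [0.001, 0.773, 0.634, 0.001]
ft_force: [-0.5, 0.6, -0.5]
finger_gap: 0.0004
grip_force: 0.0
```

Emit:
drive_tool(claw=[1,1,1,1,1,1], linear=[[0,0,0.2],[0,0,0.2],[0,0,0.15],[0,0,0],[0,0,0],[0,0,0]], roll=[0,0,0,0,0,0])

```text
time_s: 57.8
ee_pos: [0.6555, 0.0337, 0.039]
tcp_rot: [-0.0, 0.773, 0.634, -0.0]
ft_force: [0.5, 1.6, 1.9]
finger_gap: 0.0001
grip_force: 0.9
```

Emit:
drive_tool(claw=[1,1,1,1,1,1,1,1], linear=[[0,0,0.1],[0,0,0.08],[0,0,0],[0,0,0],[0,0,0],[0,0,0],[0,0,0],[0,0,0]], roll=[0,0,0,0,0,0,0,0])

```text
time_s: 58.6
ee_pos: [0.6559, 0.0337, 0.032]
tcp_rot: [0.0, 0.773, 0.634, 0.0]
ft_force: [0.0, 4.2, 2.6]
finger_gap: -0.0001
grip_force: 1.8
```

```bash
cat >> h.py <<'E'
def handle():
    p,d=cams.capture('top');P=pts(cam('top'),d);t=st(.098,0)
    Q=P[174:214,296:340].reshape(-1,3);k=(Q[:,2]>.075)&(Q[:,2]<.14)&(np.hypot(Q[:,0]-t[0],Q[:,1]-t[1])<.035)
    print('handle z',np.percentile(Q[k,2],[50,90]) if k.any() else None,k.sum());return p
E
python3 -c "
from h import *
handle();print(get_state()['ee_pos'],get_state()['ft_force'])"
```

```text
handle z [0.09398815 0.09734122] 189
[0.65591115 0.03367011 0.03197921] [1.0367897  4.23346494 2.14154617]
```

Emit:
drive_tool(claw=[1,1,1,1,1,1,1,1], linear=[[0,0,-0.3],[0,0,-0.8],[0,0,-0.8],[0,0,-0.8],[0,0,-0.8],[0,0,-0.8],[0,0,0],[0,0,0]], roll=[0,0,0,0,0,0,0,0])

```text
time_s: 59.45
ee_pos: [0.656, 0.0325, 0.2052]
tcp_rot: [0.001, 0.774, 0.634, 0.0]
ft_force: [0.9, 0.0, -0.9]
finger_gap: -0.0001
grip_force: 0.0
```

```bash
python3 -c "
from h import *
p=handle();cv2.imwrite('pics/top3.png',p[:,:,::-1])
C=cam('top')
for b in blobs(green(p),C,.022):
  if -.5<b['c'][1]<.5 and b['c'][0]<.8: print('top',b['px'],b['c'],b['long'],b['area'])"
```

```text
handle z [0.09370622 0.09683756] 188
top [393.74545455 280.74545455] [ 0.42027943 -0.23640826] -85.22882136640128 0.0015908217010262608
top [458.0625  254.59375] [ 0.48614822 -0.40432639] 40.81622055828328 0.0016427425920802355
top [390.74545455 232.74545455] [ 0.54451734 -0.2318289 ] -84.20759460799795 0.0015018776707208157
```

View pics/top3.png

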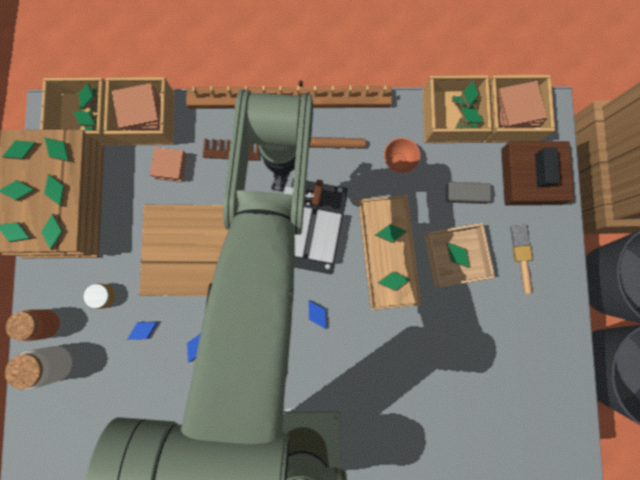

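The picture shows two tiles flat in the tray at (391,233) and (394,281), and one in the crate at (458,255). The column is down, with the handle top at 0.097.

```bash
python3 -c "
from plant import job
print(job.finish_job())"
```

```text
the job is handed in; nothing more can be done
None
```

I tested all three tiles on the knife at the third notch: the two that balanced lie flat in the tray, the one that tipped is in the crate, and the column is right down again. One balanced tile had shifted in the tray and my finger pressed down on it (about 47 N at the wrist), so I laid the last tile in the far slot; the job is handed in.

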